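# Load the walnut dispenser, free its lever and hold it open

## Robot

A 6-joint arm with a two-finger parallel gripper is mounted at the origin on the work surface. World frame = base frame: x ahead of the robot, y to its left, z up, the work surface at z = 0. Lengths are in m, angles in degrees, forces in N, time in s.
With the tool pointing down it reaches from about 0.3 to 0.75 m from the base axis. Payload 8.5 kg.
Tool frame: the origin (TCP) lies at the very end of the fingers, on their centre line; the grasp point (between the pads) lies 19 mm behind it (hold_point_z is the distance from the TCP to the grasp point, in m); z points along the fingers, y is the direction in which the jaws open and shut (so a half turn about z gives the same grasp; the last joint's range is limited). The gripper opens to 85 mm and grips with 20 to 120 N. Pads are 22 mm wide; open, the fingers measure 114 mm over their backs; the gripper's body (76 mm by 85 mm) begins 54 mm behind the grasp point. The pads swing forward as they close: fully open they stand 13 mm farther back than shut.
Start: joints at [-88.253, 21.807, 74.336, -0, 83.858, -12.336], TCP at [0.134, -0.533, 0.231] pointing down, gripper open.
Joint ranges: [-178.18, 178.18], [-50.72, 133.34], [12.68, 142.11], [-81.47, 261.47], [9.98, 163.14], [-165.26, 165.26]. Speed limits (degrees/s): [136.94, 136.94, 180, 180, 180, 180].

## Interface

Orientations are given as a 3x3 rotation matrix whose columns are the frame's x, y, z axes.
In Python, from rig import observe, get_image, close_job, hold_point_z gives the robot as it stands. The module is installed in compiled form; this text tells all that it offers.
- The arm moves only by the tool jog_arm, never from a script. Its arguments are lists of equal length, an entry for each row: "travel": the shift along the world's x, y, z in m, a list of three; "dr": the turn, a rotation vector about the world's x, y, z in rad, a list of three. In form: {"travel": [[x, y, z], ...], "dr": [[rx, ry, rz], ...]}. A call has 1 to 20 rows; each row shifts and turns the commanded pose from where the row before left it; what a row does not reach is not made up. A row lasts 1/12 s, in which the tool goes at most 41.7 mm and 7.16 degrees, less where a joint would pass 70% of its speed; a pose out of reach is approached as far as the arm can. A call with a gripper value outside its range is refused whole. "jaw" is the finger opening in m, from 0 to 0.0854, set as the call begins (left out, the last holds). The fingers move at their own pace and stop on an object; "newtons" is the grip in N (left out, the last holds). Time passes only in rows, so rows that do not move let the fingers close. It gives the time, the measured TCP pose, the force and the opening at its end, in the units of the state.
- observe(): the state, without advancing time (a new reading comes with each control period).
- get_image(name): name is "side" or "top" or "wrist"; returns a dict with "color" (480x640x3 uint8, red, green, blue), "fovy" (degrees; the focal length in pixels is half the picture's height over the tangent of half this angle, whatever the lens; pixels are square), "cx", "cy" (the principal point, pixels), "k1" (the pictures are not rectified: a ray, as slopes to the right and down, at radius r is drawn at 1 + k1 r^2 times it, then the intrinsics apply), "R" (3x3) and "t" (3): a world point X has camera coordinates R X + t. Camera axes: x right, y down, z forward; pixel columns grow to the right and rows downward; lengths in m; the calibration is good to about 2 mm. A picture is of the moment at which its call begins. There is no depth.
- close_job(): hands the job in, once; it reports no verdict.
The state is a dict: "time_s": time; "q": joint angles; "qvel": joint speeds; "joint_efforts": joint torques, N m; "position": TCP position; "tool_rot": TCP orientation; "ft_force": force on the tool from outside, world axes, zero at the start; "wrist_torque": the same for the moment, N m; "grip_width": finger opening in m.
Only numpy, scipy, OpenCV 4.12 (cv2) and the standard library are available. Lean on these libraries where they do the work, as an engineer would, in place of code of your own. Each camera call takes 0.05 s, during which the arm holds its last target.

## Task

Use the scoop to take at least three walnuts from the tray and tip them into the dispenser's hopper, without the fingers touching a walnut, then put the scoop back in the walnut lane of the tray, standing flat, and let go of it. Then flip the lever's safety catch right over to the side, and only after that take the lever's grip, pull it all the way to its stop so that at least three walnuts run out into the pan, and keep holding it there: the program finishes while the gripper still holds the lever open. Leave the jar, bowl and carton alone.

Things in the scene. Friction and masses are not known exactly. Their poses are not given: they have to be found in the camera images.
- tray: Fixed wooden tray, 252 mm (its x) x 185 (its y) x 45 tall (the -x end wall 65), floor 6 mm thick; origin under its centre, z up. The wider lane, 106 mm inside, middle line at y = +31.5 mm, x = -118 to +118 mm inside, holds the walnuts; at its -x end a 45 degree ramp rises from the floor at x = -88 mm to 30 mm above the floor at the end wall. The narrow lane is full of almonds and not used.
- scoop_grip (a point): Grip point of the loose aluminium scoop (0.11 to 0.18 kg) standing in the walnut lane: middle of its upright handle post at the back, 12 mm thick (scoop x) x 30 wide (scoop y), 115 tall. The point lies 85 mm above the scoop's flat underside. Axes are the scoop's: -x out of the mouth, z up the post. At the start the mouth looks along the lane to the tray's -x end.
- scoop_mouth (a point): Middle of the front edge of the scoop's mouth, on its underside; 88 mm ahead of (scoop -x) and 85 mm below the grip point. The scoop is a flat pan 84 mm long x 94 wide of 3 mm sheet with 30 mm side walls, a closed back and an open front. Axes are the scoop's.
- dispenser: Fixed countertop dispenser; origin on the table under its hopper's centre, z up. White open hopper, 118 (x) x 126 (y) mm outside, walls 4 mm, rim 130 mm above the table; its floor slopes down to +x (95 to 55 mm height), where a steel flap shuts the outlet; beyond it is the fixed pan. Outside the hopper's +y wall are the lever and its safety catch, both in the plane y = +100 mm.
- hopper_mid (a point): Middle of the hopper's opening space: on the hopper's centre line, 95 mm above the table (35 mm below the rim). Axes as the dispenser.
- pan_mid (a point): Middle of the fixed open steel pan under the outlet, 19 mm above the table; the pan is 110 (x) x 118 (y) mm inside with 50 mm walls. Axes as the dispenser.
- lever (a joint): Lever angle in rad: 0 at rest (leaning 0.5 rad towards dispenser +x), grows as the grip is pulled towards dispenser -x, stop at 1.05. It turns the outlet flap with it. A spring brings it back: about 3 N at the grip at the start and 8 N at the stop. While the catch stands upright it blocks the lever: a 20 N pull springs it by 0.15 at most; do not force it.
- lever_grip (a point): Centre of the black T-bar grip across the top of the lever, a round bar 16 mm in diameter and 50 mm long lying along dispenser y, on a 12 mm rod; 75 mm from the lever's hinge axis, about 178 mm above the table at rest. Moves with the lever.
- lever_hinge (a point): Point on the lever's hinge axis (axis along dispenser y) in the lever's plane, 112 mm above the table. Axes as the dispenser.
- catch (a joint): Safety catch angle in rad: 0 upright, standing in the lever's way; grows as its top is tipped sideways towards dispenser +y, away from the hopper, to its stop at 1.35, nearly flat. It stays where it is left and moves with 1 to 2 N at its tip.
- catch_tip (a point): Near the top of the catch's upright bar, 66 mm above its hinge, 151 mm above the table when upright. The bar is steel, 20 mm wide (dispenser x), 8 mm thick (dispenser y), its top 7 mm above this point; a 12 mm tall nose runs from the top of the bar to the lever at +x, ending 35 mm from this point. Moves with the catch.
- catch_hinge (a point): Point on the catch's hinge axis (axis along dispenser x), straight under the upright bar, 85 mm above the table. Axes as the dispenser.
- walnut0_mid (a point): Centre of a loose whole walnut in its shell, a ball 28 mm in diameter, 14 g, that starts in the walnut lane between the scoop's mouth and the ramp; it rolls.
- walnut1_mid (a point): Centre of a loose whole walnut in its shell, a ball 28 mm in diameter, 14 g, that starts in the walnut lane between the scoop's mouth and the ramp; it rolls.
- walnut2_mid (a point): Centre of a loose whole walnut in its shell, a ball 28 mm in diameter, 14 g, that starts in the walnut lane between the scoop's mouth and the ramp; it rolls.
- walnut3_mid (a point): Centre of a loose whole walnut in its shell, a ball 28 mm in diameter, 14 g, that starts in the walnut lane between the scoop's mouth and the ramp; it rolls.
- walnut4_mid (a point): Centre of a loose whole walnut in its shell, a ball 28 mm in diameter, 14 g, that starts in the walnut lane between the scoop's mouth and the ramp; it rolls.
- jar: Bystander: a closed amber glass jar with a wooden lid, 64 mm across and 85 mm tall; origin under its centre. Not part of the job.
- bowl: Bystander: a white ceramic bowl, 90 mm across and 40 mm tall; origin under its centre. Not part of the job.
- carton: Bystander: a cardboard carton 60 x 90 x 50 mm tall; origin under its centre. Not part of the job.
Mind the look-alikes: they are no part of the job. Leave any purple or turquoise look-alike of the part that bears walnut3_mid alone.

How it is judged:
By the outcome, as a careful person would: the job done as asked, in the order asked, and still so for the second after the job is handed in, while the arm keeps its last pose, push and grip.
It also fails if it takes over 72 s, if anything falls off the work surface, if the arm or the gripper's body presses on something with over 40 N, if the wrist force passes 120 N, or if a joint passes its speed limit or range.

## Working session

There is one attempt and no reset: what is moved stays moved. The work goes in short steps, Python scripts to look and compute and a tool call to move; the robot and the scene stay as the last step left them, time stands still between calls to the robot, and variables do not carry over. Pictures are saved under pics/ and viewed, and the job is handed in when it is done.

Besides the shell and the picture viewer there is one more tool, called after ">>>" by a JSON object that holds its "op" and its "data", one argument or row to a line. jog_arm: Moves the arm, as the interface text tells. Its arguments: {"type":"object","properties":{"travel":{"type":"array"},"dr":{"type":"array"},"jaw":{"type":"number"},"newtons":{"type":"number"}},"required":["travel","dr"]}

```bash
ls; mkdir -p pics; cat > h.py <<'E'
import numpy as np, cv2
from rig import observe,get_image,hold_point_z
def snap(n,f):
    im=get_image(n); cv2.imwrite('pics/'+f+'.png',im['color'][:,:,::-1]); 
    np.savez('pics/'+f+'.npz',**{k:im[k] for k in im}); return im
def load(f): return np.load('pics/'+f+'.npz')
def K(im):
    f=240/np.tan(np.radians(float(im['fovy']))/2); return np.array([[f,0,im['cx']],[0,f,im['cy']],[0,0,1.]])
def D(im): return np.array([float(im['k1']),0,0,0,0])
def ray(im,uv):
    p=cv2.undistortPoints(np.array([[uv]],float),K(im),D(im))[0,0]
    R=im['R'];t=im['t']; return -R.T@t, R.T@np.array([p[0],p[1],1.])
def onz(im,uv,z):
    c,d=ray(im,uv); return c+d*(z-c[2])/d[2]
def proj(im,X):
    return cv2.projectPoints(np.atleast_2d(np.array(X,float)),cv2.Rodrigues(im['R'])[0],np.array(im['t'],float),K(im),D(im))[0][:,0]
def tri(obs):
    A=np.zeros((3,3));b=np.zeros(3)
    for im,uv in obs:
        c,d=ray(im,uv);d=d/np.linalg.norm(d);P=np.eye(3)-np.outer(d,d);A+=P;b+=P@c
    X=np.linalg.solve(A,b)
    return X,[proj(im,X)[0]-uv for im,uv in obs]
def crop(f,x0,y0,x1,y1,s,o):
    i=cv2.imread('pics/'+f+'.png')[y0:y1,x0:x1]; cv2.imwrite('pics/'+o+'.png',cv2.resize(i,None,fx=s,fy=s,interpolation=cv2.INTER_CUBIC))
E
python3 - <<'E'
from h import *
for n in ['side','top','wrist']:
    im=snap(n,n+'0'); print(n,im['fovy'],im['k1'],-im['R'].T@im['t'],im['R'].tolist())
s=observe(); print(s, hold_point_z)
E
```

```text
pics
side 56.808926245111 -0.0848271703658501 [ 0.48173001 -0.41125373  0.6204958 ] [[0.968281030628173, -0.24986313376945743, -0.0005100083813293492], [-0.1824519892616172, -0.7056487718759349, -0.6846685930904556], [0.1707135534751752, 0.6630446630000811, -0.7288543458929138]]
top 45.220093274924565 -0.12077559195366559 [0.41670203 0.02447696 1.17965563] [[-0.005081940870175873, -0.9999537812543918, -0.008161447912962423], [-0.9878401130259238, 0.006288283675269456, -0.1553459641746432], [0.15539010577872142, 0.007272746624439981, -0.9878264129808507]]
wrist 70.84482512810403 -0.011895744295651262 [ 0.20012614 -0.5174774   0.37409972] [[0.24212169386050092, -0.9702458560167067, -0.0002534650512382232], [-0.9344791566520112, -0.23326649110930398, 0.2689525049307043], [-0.26100917827744957, -0.06488237825452489, -0.9631534072238801]]
{'time_s': 0.15, 'q': array([-8.82518277e+01,  2.18340384e+01,  7.43720983e+01,  4.05382867e-04,
        8.38572669e+01, -1.23362057e+01]), 'qvel': array([-0.05686244, -0.14403751, -0.20888803,  0.02596771, -0.01976707,
        0.0531678 ]), 'joint_efforts': array([-2.90411458e-05, -4.48630464e+01, -2.31342888e+01, -2.91614542e-04,
        3.81674239e-03, -4.62928290e-05]), 'position': array([ 0.13383169, -0.53324758,  0.23085143]), 'tool_rot': array([[ 9.69938591e-01,  2.43349810e-01, -2.67273221e-05],
       [ 2.43349689e-01, -9.69937990e-01,  1.10630136e-03],
       [ 2.43294379e-04, -1.07954846e-03, -9.99999388e-01]]), 'ft_force': array([-0.89311102, -0.71489836,  0.5415024 ]), 'wrist_torque': array([-0.0933303 ,  0.03178767, -0.05284332]), 'grip_width': 0.08521710357168913} 0.0187
```

View pics/top0.png

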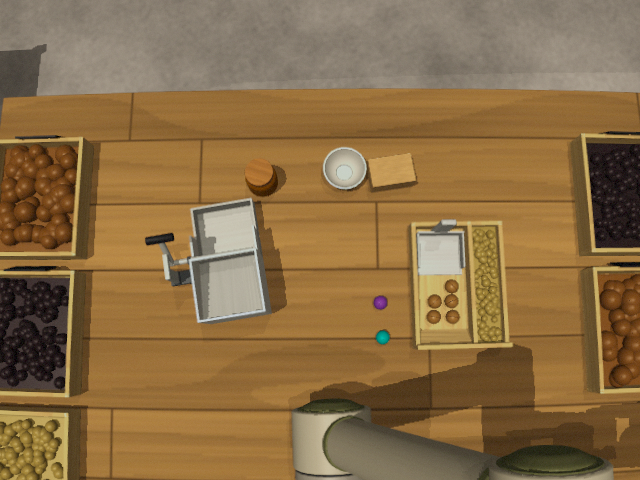

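View pics/side0.png

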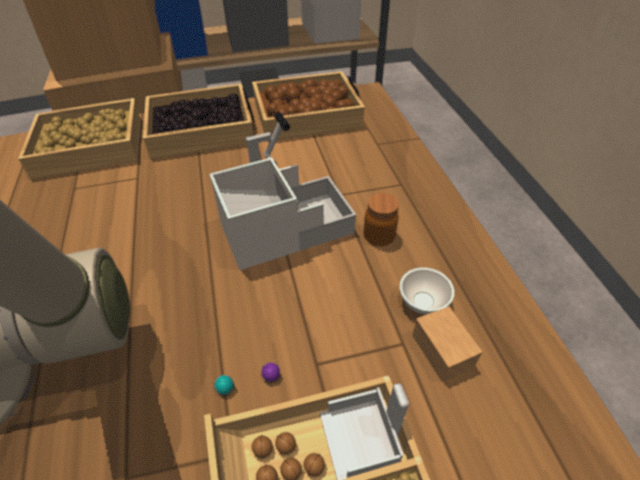

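View pics/wrist0.png

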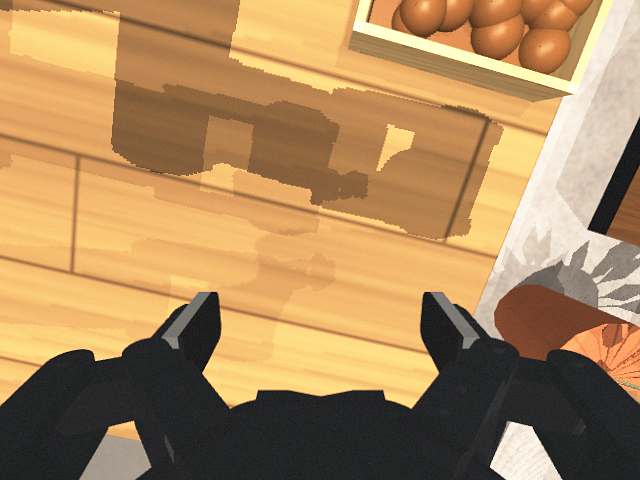

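The top view has the tray at (415-510, 222-347) with the scoop at its far end and 5 walnuts. The dispenser is at (190-268, 200-320) with its lever on the left. The purple and turquoise look-alike balls are at (380,302) and (382,338). Next I'll enlarge these areas.

```bash
python3 - <<'E'
from h import *
crop('top0',395,200,525,360,5,'c1')
crop('top0',130,185,280,335,5,'c2')
crop('side0',195,360,435,480,3.3,'c3')
crop('side0',200,90,400,270,4,'c4')
E
```

```text
(no output)
```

View pics/c1.png

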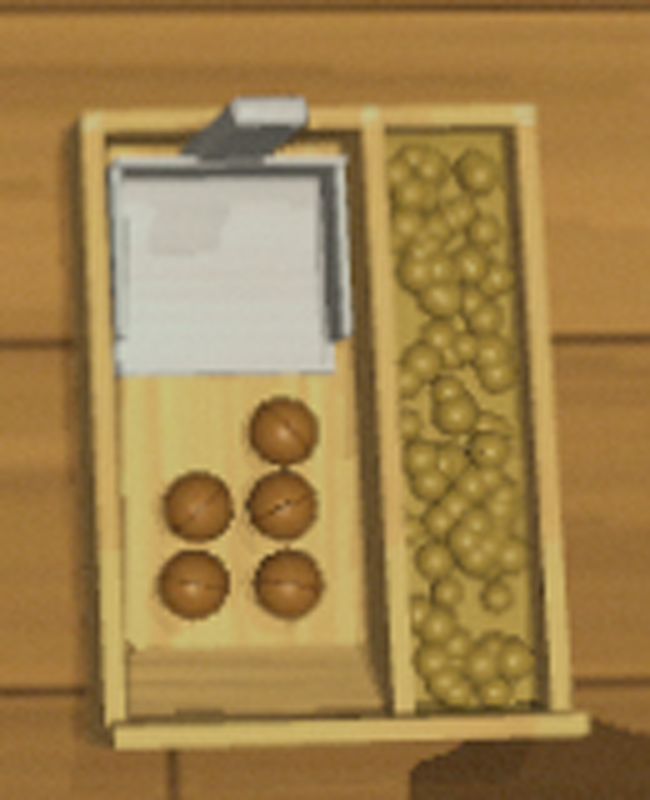

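View pics/c2.png

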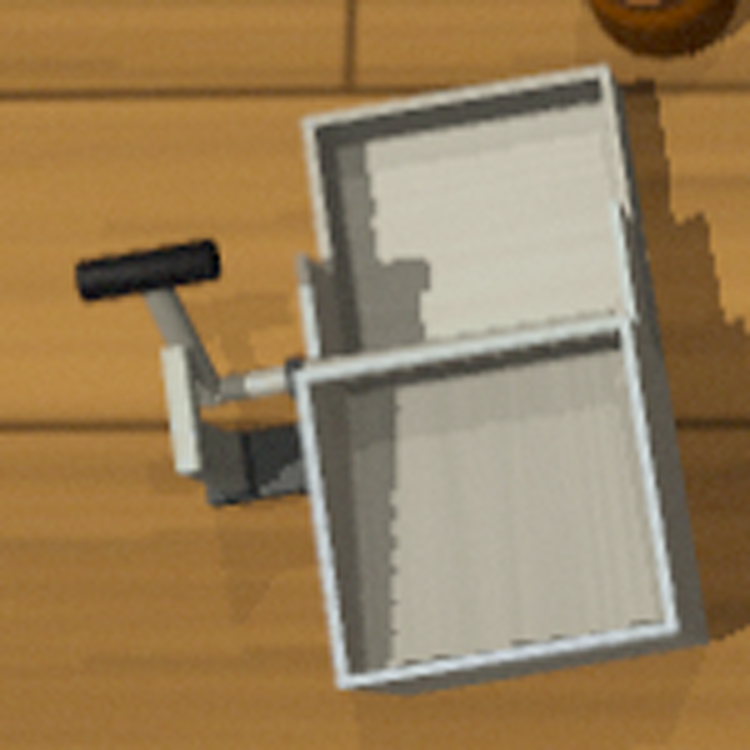

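View pics/c3.png

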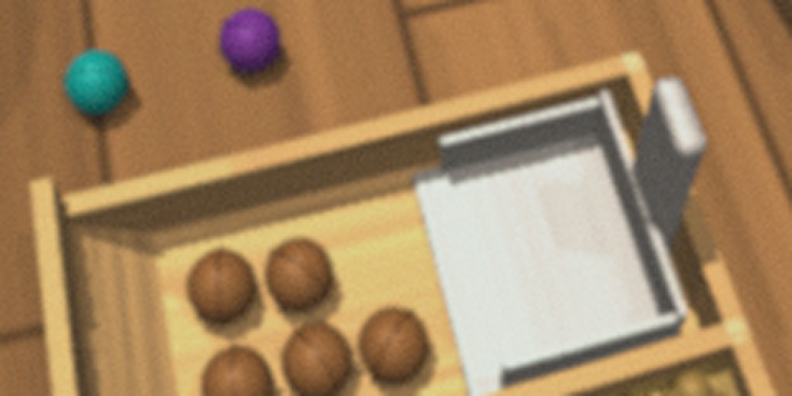

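View pics/c4.png

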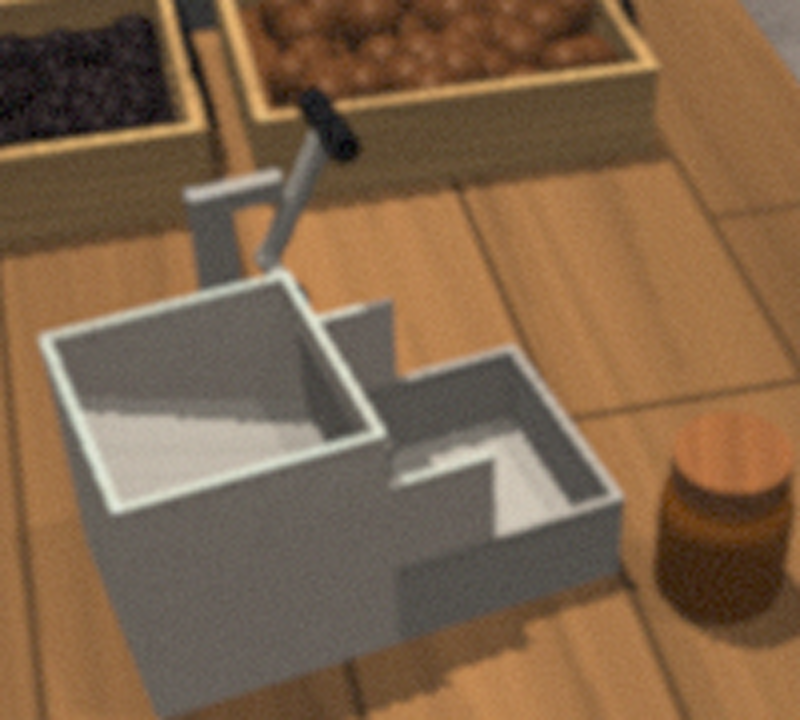

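```bash
python3 - <<'E'
from h import *
from scipy.optimize import least_squares
T=load('top0');S=load('side0')
c1=lambda x,y:(395+x/5-.4,200+y/5-.4)
c2=lambda x,y:(130+x/5-.4,185+y/5-.4)
c3=lambda x,y:(195+x/3.3-.35,360+y/3.3-.35)
c4=lambda x,y:(200+x/4-.38,90+y/4-.38)
def fit(obs,x0,name):
    def f(p):
        c,s=np.cos(p[2]),np.sin(p[2]);R=np.array([[c,-s,0],[s,c,0],[0,0,1]])
        return np.concatenate([proj(im,R@np.array(X)+[p[0],p[1],0])[0]-uv for im,uv,X in obs])
    r=least_squares(f,x0,loss='soft_l1'); print(name,r.x,np.degrees(r.x[2]),r.fun.reshape(-1,2).round(1).tolist()); return r.x
tray=fit([(T,c1(82,112),(.126,.0925,.045)),(T,c1(535,110),(.126,-.0925,.045)),(T,c1(115,735),(-.126,.0925,.065)),(T,c1(590,725),(-.126,-.0925,.065)),
 (S,c3(632,58),(.126,.0925,.045)),(S,c3(38,185),(-.126,.0925,.065))],[.45,-.2,0],'tray')
h=(.059,.063,.13)
disp=fit([(T,c2(295,378),(.059,.063,.13)),(T,c2(634,318),(.059,-.063,.13)),(T,c2(680,630),(-.059,-.063,.13)),(T,c2(341,690),(-.059,.063,.13)),
 (S,c4(282,270),(.059,.063,.13)),(S,c4(385,437),(.059,-.063,.13)),(S,c4(115,513),(-.059,-.063,.13)),(S,c4(38,338),(-.059,.063,.13))],[.45,.25,0],'disp')
sc=fit([(T,c1(108,162),(-.004,.047,.039)),(T,c1(346,158),(-.004,-.047,.039)),(T,c1(116,374),(-.088,.047,.009)),(T,c1(335,374),(-.088,-.047,.009)),
 (T,c1(242,96),(.006,.015,.121)),(T,c1(308,98),(.006,-.015,.121)),
 (S,c3(603,92),(-.004,.047,.039)),(S,c3(684,312),(-.004,-.047,.039)),(S,c3(415,176),(-.088,.047,.009))],[.55,-.2,0],'scoop (grip xy)')
np.savez('poses.npz',tray=tray,disp=disp,sc=sc)
print('lever grip',tri([(T,c2(148,269)),(S,c4(328,124))]))
print('catch nose? top ends T', [onz(T,c2(*q),.158) for q in [(173,347),(190,472)]])
c,s=np.cos(disp[2]),np.sin(disp[2])
R=np.array([[c,-s,0],[s,c,0],[0,0,1]])
g=tri([(T,c2(148,269)),(S,c4(328,124))])[0]
for X in [g,onz(T,c2(173,347),.158),onz(T,c2(190,472),.158)]: print('in disp',R.T@(X-[disp[0],disp[1],0]))
for u in [(283,431),(282,503),(198,507),(194,583),(288,583)]:
    X=onz(T,c1(*u),.020);c_,s_=np.cos(tray[2]),np.sin(tray[2]); print('walnut',X, np.array([[c_,s_],[-s_,c_]])@(X[:2]-tray[:2]))
print('balls',onz(T,(380,302),.014),onz(T,(382,338),.014))
E
```

```text
tray [ 0.51517859 -0.25073128  0.01390483] 0.7966879582890971 [[0.5, -0.6], [0.3, -1.8], [0.9, 2.0], [0.6, 1.1], [2.3, -2.5], [-1.9, -1.0]]
disp [0.50685508 0.19802308 0.17173799] 9.839861975399597 [[0.3, -0.7], [-0.6, -0.6], [0.6, 0.2], [0.5, 0.1], [0.5, 0.1], [-0.2, -1.1], [-0.8, 0.1], [-0.6, -0.4]]
scoop (grip xy) [ 0.62426419 -0.21554042  0.01358302] 0.7782495822758012 [[1.1, -0.2], [-0.4, -0.3], [-1.0, 0.4], [0.6, -0.6], [-2.0, -0.2], [0.6, -0.9], [-0.2, 0.4], [0.1, 0.7], [-1.7, -0.9]]
lever grip (array([0.58635601, 0.31429001, 0.17658713]), [array([ 0.00075575, -0.01753258]), array([-0.01627665,  0.00410559])])
catch nose? top ends T [array([0.56077561, 0.30933989, 0.158     ]), array([0.51537104, 0.30156272, 0.158     ])]
in disp [0.09820084 0.10097024 0.17658713]
in disp [0.0721508  0.10046451 0.158     ]
in disp [0.02608509 0.10056116 0.158     ]
walnut [ 0.51162596 -0.23743916  0.02      ] [-0.00336746  0.01334023]
walnut [ 0.48250963 -0.23597056  0.02      ] [-0.03246055  0.01521353]
walnut [ 0.48126837 -0.20170768  0.02      ] [-0.03322529  0.04949037]
walnut [ 0.4507854  -0.19914088  0.02      ] [-0.06366962  0.05248077]
walnut [ 0.45032514 -0.23729168  0.02      ] [-0.06466031  0.01434006]
balls [ 0.48061169 -0.092713    0.014     ] [ 0.40846286 -0.09539743  0.014     ]
```

>>> {"op": "jog_arm", "data": {
  "travel": [
    [0.0306,0.0199,0],
    [0.0306,0.0199,0],
    [0.0306,0.0199,0],
    [0.0306,0.0199,0],
    [0.0306,0.0199,0],
    [0.0306,0.0199,0],
    [0.0306,0.0199,0],
    [0.0306,0.0199,0],
    [0.0306,0.0199,-0.007],
    [0.0306,0.0199,-0.007],
    [0.0306,0.0199,-0.007],
    [0.0306,0.0199,-0.007],
    [0.0306,0.0199,-0.007],
    [0.0306,0.0199,-0.007],
    [0.0306,0.0199,-0.007],
    [0.0306,0.0199,-0.007],
    [0,0,0],
    [0,0,0]
  ],
  "dr": [
    [0,0,0.0837],
    [0,0,0.0837],
    [0,0,0.0837],
    [0,0,0.0837],
    [0,0,0.0837],
    [0,0,0.0837],
    [0,0,0.0837],
    [0,0,0.0837],
    [0,0,0.0837],
    [0,0,0.0837],
    [0,0,0.0837],
    [0,0,0.0837],
    [0,0,0.0837],
    [0,0,0.0837],
    [0,0,0.0837],
    [0,0,0.0837],
    [0,0,0],
    [0,0,0]
  ],
  "jaw": 0.085,
  "newtons": 80
}}

```text
time_s: 1.65
position: [0.6241, -0.2136, 0.1739]
tool_rot: [[-0.017, 1.0, -0.002], [1.0, 0.017, 0.001], [0.001, -0.002, -1.0]]
ft_force: [0.0, -0.6, 0.3]
grip_width: 0.085
```

```bash
python3 - <<'E'
from h import *
snap('wrist','w1');s=observe();print(s['q'].round(1),s['position'],s['tool_rot'].round(3).tolist())
E
```

```text
[-29.3  35.2  60.3  -0.   84.5 -30.1] [ 0.62338695 -0.21468737  0.17464173] [[-0.015, 1.0, -0.001], [1.0, 0.015, 0.0], [0.0, -0.001, -1.0]]
```

View pics/w1.png

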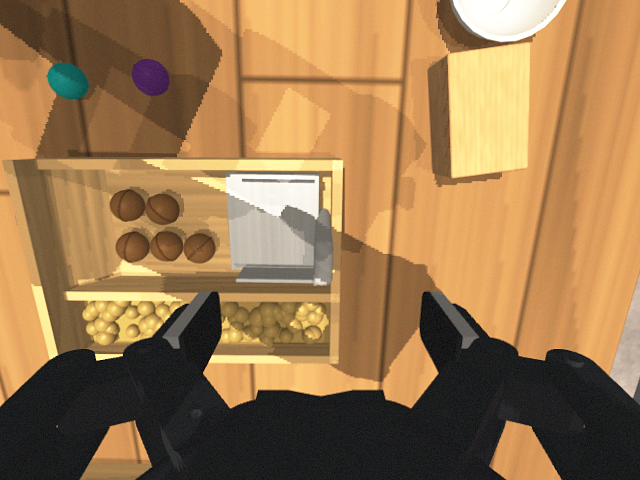

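The wrist view has the post centred at (320, 210-285), roughly midway between the fingers at (200-440). I'll check this against my pose estimate.

```bash
python3 - <<'E'
from h import *
P=np.load('poses.npz');W=load('w1')
def tf(p,X):
    c,s=np.cos(p[2]),np.sin(p[2]);return np.array([[c,-s,0],[s,c,0],[0,0,1]])@np.array(X,float)+[p[0],p[1],0]
i=cv2.imread('pics/w1.png')
def dot(p,X,col): 
    u=proj(W,tf(p,X))[0]; print(X,u.round(1)); cv2.circle(i,tuple(int(round(a)) for a in u),1,col,-1)
for X in [(.006,.015,.121),(.006,-.015,.121),(-.006,.015,.121),(-.006,-.015,.121),(-.004,.047,.039),(-.004,-.047,.039),(-.088,.047,.009),(-.088,-.047,.009)]: dot(P['sc'],X,(0,0,255))
for X in [(.126,.0925,.045),(.126,-.0925,.045),(-.126,.0925,.065),(-.126,-.0925,.065),(-.088,.0845,.006),(-.088,-.0215,.006)]: dot(P['tray'],X,(255,0,0))
cv2.imwrite('pics/w1d.png',cv2.resize(i[140:380,0:360],None,fx=2.2,fy=2.2,interpolation=cv2.INTER_CUBIC))
E
```

```text
(0.006, 0.015, 0.121) [330.4 237.5]
(0.006, -0.015, 0.121) [329.9 283.5]
(-0.006, 0.015, 0.121) [310.5 237.4]
(-0.006, -0.015, 0.121) [310.8 283.5]
(-0.004, 0.047, 0.039) [315.6 172.5]
(-0.004, -0.047, 0.039) [315.8 280. ]
(-0.088, 0.047, 0.009) [222.6 169.6]
(-0.088, -0.047, 0.009) [229.9 267.8]
(0.126, 0.0925, 0.045) [341.4 157.9]
(0.126, -0.0925, 0.045) [337.8 361.2]
(-0.126, 0.0925, 0.065) [  0.9 159.3]
(-0.126, -0.0925, 0.065) [ 54.  373.8]
(-0.088, 0.0845, 0.006) [103.  165.2]
(-0.088, -0.0215, 0.006) [121.2 274.2]
```

View pics/w1d.png

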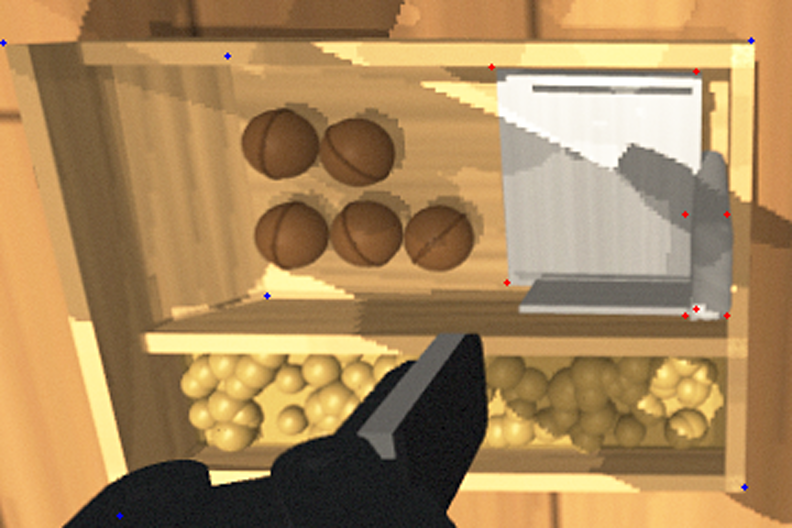

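>>> {"op": "jog_arm", "data": {
  "travel": [
    [0.002,-0.001,-0.012],
    [0,0,-0.012],
    [0,0,-0.012],
    [0,0,-0.012],
    [0,0,-0.012],
    [0,0,-0.012],
    [0,0,-0.012],
    [0,0,-0.01],
    [0,0,-0.0085],
    [0,0,0]
  ],
  "dr": [
    [0,0,0],
    [0,0,0],
    [0,0,0],
    [0,0,0],
    [0,0,0],
    [0,0,0],
    [0,0,0],
    [0,0,0],
    [0,0,0],
    [0,0,0]
  ]
}}

```text
time_s: 2.53
position: [0.6243, -0.2163, 0.0709]
tool_rot: [[-0.013, 1.0, -0.003], [1.0, 0.013, 0.002], [0.002, -0.003, -1.0]]
ft_force: [-0.2, 0.1, -0.2]
grip_width: 0.0851
```

>>> {"op": "jog_arm", "data": {
  "travel": [
    [0,0,0],
    [0,0,0],
    [0,0,0],
    [0,0,0],
    [0,0,0],
    [0,0,0],
    [0,0,0],
    [0,0,0]
  ],
  "dr": [
    [0,0,0],
    [0,0,0],
    [0,0,0],
    [0,0,0],
    [0,0,0],
    [0,0,0],
    [0,0,0],
    [0,0,0]
  ],
  "jaw": 0.0,
  "newtons": 80
}}

```text
time_s: 3.2
position: [0.6256, -0.2161, 0.0732]
tool_rot: [[-0.014, 1.0, 0.001], [1.0, 0.014, -0.0], [-0.0, 0.001, -1.0]]
ft_force: [-0.4, 0.9, 3.6]
grip_width: 0.0112
```

```bash
python3 - <<'E'
from h import *
snap('wrist','w2');snap('side','s2');snap('top','t2');s=observe();print(s['q'].round(1),s['position'],s['tool_rot'].round(3).tolist(),s['ft_force'],s['grip_width'])
E
```

```text
[-29.3  40.6  67.5   0.   71.8 -30.1] [ 0.62561681 -0.21603746  0.07323964] [[-0.014, 1.0, 0.001], [1.0, 0.014, -0.0], [-0.0, 0.001, -1.0]] [-0.28602742  1.2782374   3.96498462] 0.01139516019998743
```

View pics/w2.png

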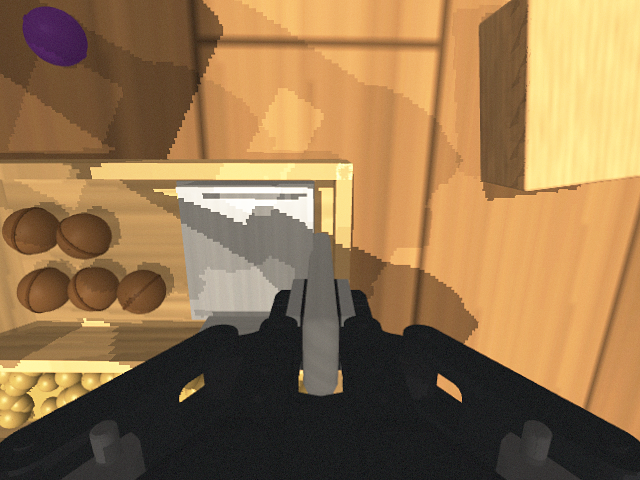

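View pics/s2.png

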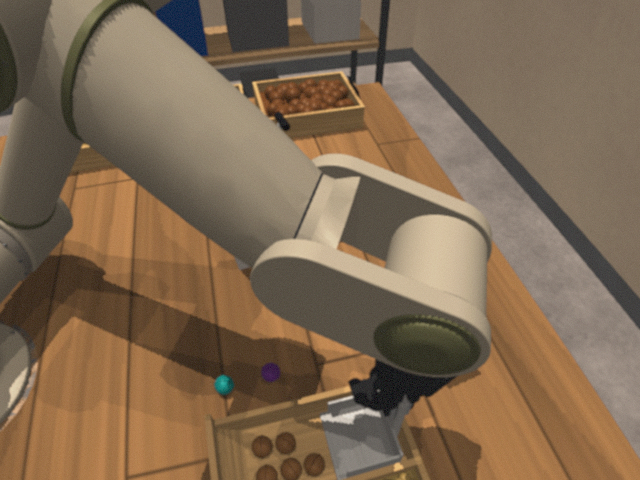

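>>> {"op": "jog_arm", "data": {
  "travel": [
    [-0.005,-0.001,0],
    [-0.01,-0.001,0],
    [-0.01,-0.0006,0],
    [-0.01,-0.0003,0],
    [-0.01,-0.0001,0],
    [-0.01,-0.0001,0],
    [-0.01,-0.0001,0],
    [-0.01,-0.0001,0],
    [-0.01,-0.0001,0],
    [-0.01,-0.0001,0],
    [-0.007,-0.0001,0],
    [0,0,0],
    [0,0,0]
  ],
  "dr": [
    [0,0,0],
    [0,0,0],
    [0,0,0],
    [0,0,0],
    [0,0,0],
    [0,0,0],
    [0,0,0],
    [0,0,0],
    [0,0,0],
    [0,0,0],
    [0,0,0],
    [0,0,0],
    [0,0,0]
  ]
}}

```text
time_s: 4.43
position: [0.5225, -0.2199, 0.0732]
tool_rot: [[-0.014, 1.0, -0.002], [1.0, 0.014, -0.0], [-0.0, -0.002, -1.0]]
ft_force: [-5.1, -0.8, 8.7]
grip_width: 0.0112
```

```bash
python3 - <<'E'
from h import *
snap('wrist','w3');snap('side','s3');s=observe();print(s['q'].round(1),s['position'],s['tool_rot'].round(3).tolist(),s['ft_force'],s['grip_width'])
E
```

```text
[-34.7  32.7  84.5  -0.1  63.  -35.5] [ 0.52252797 -0.21986375  0.07315257] [[-0.014, 1.0, -0.002], [1.0, 0.014, -0.0], [-0.0, -0.002, -1.0]] [-5.71953291  0.10232606 10.10129414] 0.010829788934479787
```

View pics/w3.png

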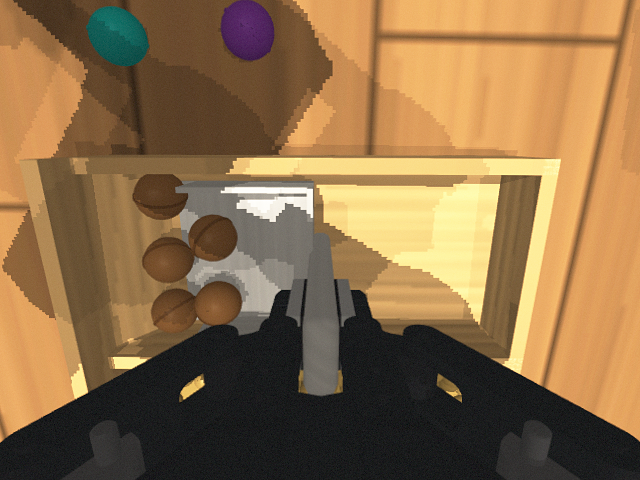

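View pics/s3.png

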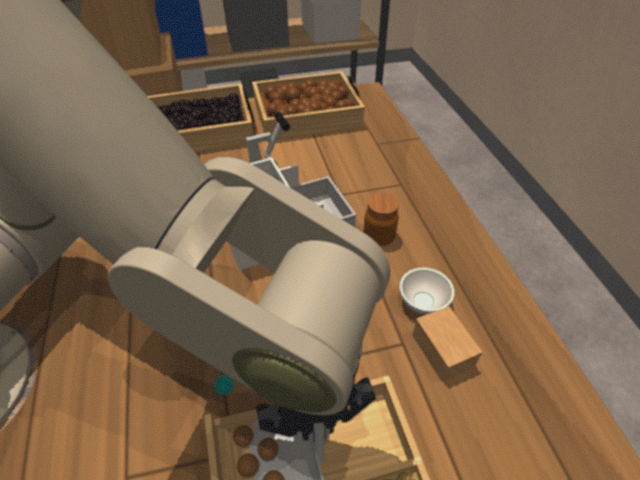

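```bash
cat > gen.py <<'E'
import numpy as np
def rows(ms,phis,yaw,b=.0672,a=.088):
    # ms: mouth (forward-coord u along +scoop x, z), phis nose-up rad. returns delta rows
    P=[]
    for (u,z),p in zip(ms,phis):
        P.append((u+a*np.cos(p)+b*np.sin(p), z-a*np.sin(p)+b*np.cos(p)))
    P=np.array(P);d=np.diff(P,axis=0);dp=np.diff(phis)
    c,s=np.cos(yaw),np.sin(yaw)
    tr=[[round(float(x*c),4),round(float(x*s),4),round(float(z),4)] for x,z in d]
    dr=[[round(float(-s*q),4),round(float(c*q),4),0] for q in dp]
    print(len(tr));print(tr);print(dr);print('sum',np.sum(tr,0),np.sum(dr,0))
E
python3 - <<'E'
from gen import *
# f: advance past ramp foot; start f=-.007
f=[-.007,-.004,-.002,0]; phi=[0,0,0,0]; z=[0,0,0,0]
for k in range(1,13):
    p=np.radians(22)*k/12; h=.084*np.sin(p)+.001; phi.append(p); z.append(h); f.append(min(max(0,h-.004),.020))
rows([(-a,b) for a,b in zip(f,z)],phi,.0138)
E
```

```text
15
[[-0.003, -0.0, 0.0], [-0.002, -0.0, 0.0], [-0.002, -0.0, 0.0], [0.0021, 0.0, 0.0008], [-0.0004, -0.0, -0.0002], [-0.0008, -0.0, -0.0003], [-0.0008, -0.0, -0.0004], [-0.0009, -0.0, -0.0004], [-0.001, -0.0, -0.0005], [-0.0011, -0.0, -0.0006], [-0.0012, -0.0, -0.0006], [-0.0004, -0.0, -0.0007], [0.0012, 0.0, -0.0008], [0.0011, 0.0, -0.0008], [0.001, 0.0, -0.0009]]
[[-0.0, 0.0, 0], [-0.0, 0.0, 0], [-0.0, 0.0, 0], [-0.0004, 0.032, 0], [-0.0004, 0.032, 0], [-0.0004, 0.032, 0], [-0.0004, 0.032, 0], [-0.0004, 0.032, 0], [-0.0004, 0.032, 0], [-0.0004, 0.032, 0], [-0.0004, 0.032, 0], [-0.0004, 0.032, 0], [-0.0004, 0.032, 0], [-0.0004, 0.032, 0], [-0.0004, 0.032, 0]]
sum [-0.0082  0.     -0.0054] [-0.0048  0.384   0.    ]
```

```bash
python3 - <<'E'
from gen import *
f=[-.007,-.003,-.001]; phi=[0,0,0]; z=[0,0,0]
for k in range(1,13):
    p=np.radians(22)*k/12; h=.094*np.sin(p)+.001; phi.append(p); z.append(h); f.append(min(max(0,h-.004),.020))
rows([(-a,b) for a,b in zip(f,z)],phi,.0138)
E
```

```text
14
[[-0.004, -0.0001, 0.0], [-0.002, -0.0, 0.0], [0.0011, 0.0, 0.0012], [-0.001, -0.0, 0.0001], [-0.0011, -0.0, 0.0], [-0.0012, -0.0, -0.0], [-0.0013, -0.0, -0.0001], [-0.0013, -0.0, -0.0002], [-0.0014, -0.0, -0.0003], [-0.0007, -0.0, -0.0003], [0.0013, 0.0, -0.0004], [0.0012, 0.0, -0.0005], [0.0011, 0.0, -0.0005], [0.001, 0.0, -0.0006]]
[[-0.0, 0.0, 0], [-0.0, 0.0, 0], [-0.0004, 0.032, 0], [-0.0004, 0.032, 0], [-0.0004, 0.032, 0], [-0.0004, 0.032, 0], [-0.0004, 0.032, 0], [-0.0004, 0.032, 0], [-0.0004, 0.032, 0], [-0.0004, 0.032, 0], [-0.0004, 0.032, 0], [-0.0004, 0.032, 0], [-0.0004, 0.032, 0], [-0.0004, 0.032, 0]]
sum [-0.0083 -0.0001 -0.0016] [-0.0048  0.384   0.    ]
```

>>> {"op": "jog_arm", "data": {
  "travel": [
    [-0.004,0,0],
    [-0.002,0,0],
    [0.001,0,0.0012],
    [-0.001,0,0.0001],
    [-0.0011,0,0],
    [-0.0012,0,0],
    [-0.0013,0,0],
    [-0.0013,0,0]
  ],
  "dr": [
    [0,0,0],
    [0,0,0],
    [-0.0004,0.032,0],
    [-0.0004,0.032,0],
    [-0.0004,0.032,0],
    [-0.0004,0.032,0],
    [-0.0004,0.032,0],
    [-0.0004,0.032,0]
  ]
}}

```text
time_s: 5.2
position: [0.512, -0.2194, 0.0733]
tool_rot: [[-0.014, 0.981, -0.194], [1.0, 0.014, -0.001], [0.001, -0.194, -0.981]]
ft_force: [0.8, 0.5, -2.4]
grip_width: 0.0114
```

```bash
python3 - <<'E'
from h import *
snap('wrist','w4');s=observe();print(s['q'].round(1),s['position'],s['tool_rot'].round(3).tolist(),s['ft_force'],s['grip_width'])
E
```

```text
[-32.5  36.   78.5  -6.3  75.1 -31.2] [ 0.51230011 -0.21936291  0.07305053] [[-0.014, 0.981, -0.196], [1.0, 0.014, -0.001], [0.001, -0.196, -0.981]] [-1.24736179  0.21573916 -2.52234106] 0.011069161649161767
```

View pics/w4.png

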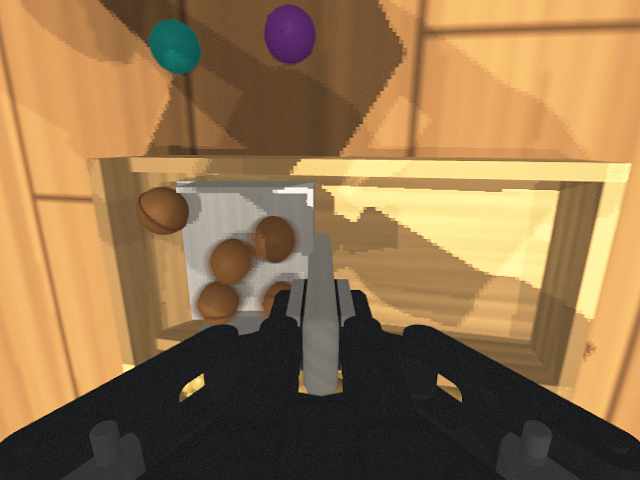

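Four walnuts are in the pan and the fifth sits at the mouth corner (163,210). I'll continue the tilt and lift.

>>> {"op": "jog_arm", "data": {
  "travel": [
    [-0.0014,0,0],
    [-0.0007,0,0],
    [0,0,0],
    [0.001,0,0],
    [0.001,0,0],
    [0.001,0,0],
    [0,0,0],
    [0,0,0.004],
    [0,0,0.01],
    [0,0,0.015],
    [0,0,0.015],
    [0,0,0.015],
    [0,0,0.015],
    [0,0,0.015],
    [0,0,0.015],
    [0,0,0.015],
    [0,0,0.01],
    [0,0,0.005],
    [0,0,0]
  ],
  "dr": [
    [-0.0004,0.032,0],
    [-0.0004,0.032,0],
    [-0.0004,0.032,0],
    [-0.0004,0.032,0],
    [-0.0004,0.032,0],
    [-0.0004,0.032,0],
    [0,0,0],
    [0,0,0],
    [0,0,0],
    [0,0,0],
    [0,0,0],
    [0,0,0],
    [0,0,0],
    [0,0,0],
    [0,0,0],
    [0,0,0],
    [0,0,0],
    [0,0,0],
    [0,0,0]
  ]
}}

```text
time_s: 6.83
position: [0.5135, -0.2198, 0.2094]
tool_rot: [[-0.014, 0.928, -0.373], [1.0, 0.013, -0.006], [-0.0, -0.373, -0.928]]
ft_force: [0.3, -0.6, -2.6]
grip_width: 0.0108
```

```bash
python3 - <<'E'
from h import *
snap('wrist','w5');snap('top','t5');s=observe();print(s['q'].round(1),s['position'],s['tool_rot'].round(3).tolist(),s['ft_force'],s['grip_width'])
E
```

```text
[-30.2  33.4  61.3 -11.4 104.1 -31.9] [ 0.51318545 -0.21954242  0.20767089] [[-0.014, 0.927, -0.375], [1.0, 0.013, -0.004], [0.001, -0.375, -0.927]] [ 0.69478067  0.57589826 -2.33104251] 0.01133804307691012
```

View pics/w5.png

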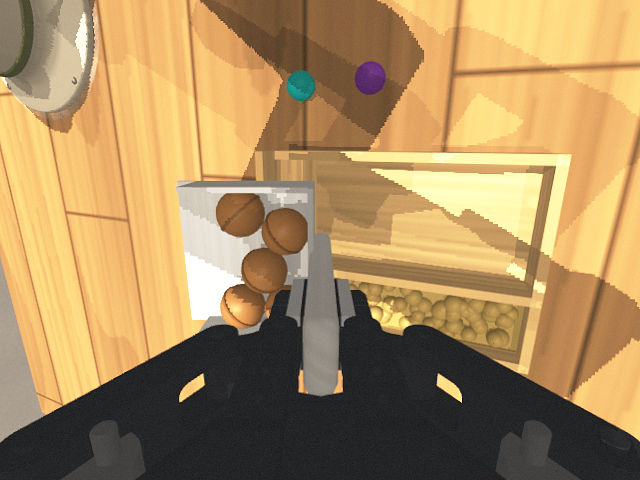

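View pics/t5.png

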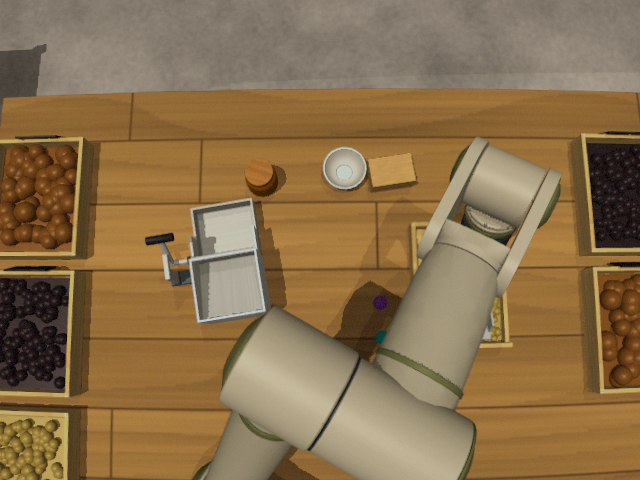

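>>> {"op": "jog_arm", "data": {
  "travel": [
    [0.0009,0.0034,0.001],
    [0.0018,0.0067,0.002],
    [0.0026,0.0101,0.002],
    [0.0035,0.0135,0.002],
    [0.0044,0.0168,0.002],
    [0.0044,0.0168,0.002],
    [0.0044,0.0168,0.002],
    [0.0044,0.0168,0.002],
    [0.0044,0.0168,0.002],
    [0.0044,0.0168,0.002],
    [0.0044,0.0168,0.002],
    [0.0044,0.0168,0.002],
    [0.0044,0.0168,0.002],
    [0.0044,0.0168,0.002],
    [0.0044,0.0168,0.002],
    [0.0044,0.0168,0.002],
    [0.0044,0.0168,0.001],
    [0.0044,0.0168,0]
  ],
  "dr": [
    [0,0,0.0012],
    [0,0,0.0024],
    [0,0,0.0036],
    [0,0,0.0049],
    [0,0,0.0061],
    [0,0,0.0061],
    [0,0,0.0061],
    [0,0,0.0061],
    [0,0,0.0061],
    [0,0,0.0061],
    [0,0,0.0061],
    [0,0,0.0061],
    [0,0,0.0061],
    [0,0,0.0061],
    [0,0,0.0061],
    [0,0,0.0061],
    [0,0,0.0061],
    [0,0,0.0061]
  ]
}}

```text
time_s: 8.43
position: [0.5838, 0.0516, 0.2405]
tool_rot: [[-0.113, 0.921, -0.372], [0.994, 0.105, -0.042], [0.001, -0.374, -0.927]]
ft_force: [0.7, 0.3, -2.2]
grip_width: 0.011
```

>>> {"op": "jog_arm", "data": {
  "travel": [
    [0.0044,0.0168,0],
    [0.0044,0.0168,0],
    [0.0044,0.0168,0],
    [0.0044,0.0168,0],
    [0.0044,0.0168,0],
    [0.0044,0.0168,0],
    [0.0044,0.0168,0],
    [0.0044,0.0168,0],
    [0.0035,0.0135,0],
    [0.0026,0.0101,0],
    [0.0018,0.0067,0],
    [0.0009,0.0034,0],
    [0,0,0],
    [0,0,0],
    [0,0,0]
  ],
  "dr": [
    [0,0,0.0061],
    [0,0,0.0061],
    [0,0,0.0061],
    [0,0,0.0061],
    [0,0,0.0061],
    [0,0,0.0061],
    [0,0,0.0061],
    [0,0,0.0061],
    [0,0,0.0049],
    [0,0,0.0036],
    [0,0,0.0024],
    [0,0,0.0012],
    [0,0,0],
    [0,0,0],
    [0,0,0]
  ]
}}

```text
time_s: 9.68
position: [0.6278, 0.2169, 0.2403]
tool_rot: [[-0.171, 0.913, -0.369], [0.985, 0.159, -0.064], [0.0, -0.375, -0.927]]
ft_force: [-0.2, -0.4, -2.6]
grip_width: 0.0112
```

```bash
python3 - <<'E'
from h import *
snap('wrist','w6');snap('side','s6');s=observe();print(s['q'].round(1),s['position'],s['tool_rot'].round(3).tolist(),s['ft_force'],s['grip_width'])
E
```

```text
[  9.   45.9  31.6  -0.4 124.5  -1. ] [0.62784144 0.21675943 0.24034677] [[-0.171, 0.914, -0.369], [0.985, 0.159, -0.063], [0.001, -0.375, -0.927]] [ 0.53205959 -0.06835727 -2.02112866] 0.011058567906625431
```

View pics/w6.png

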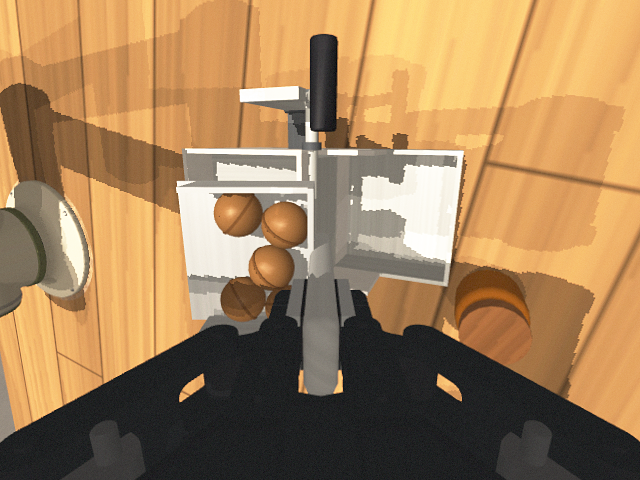

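View pics/s6.png

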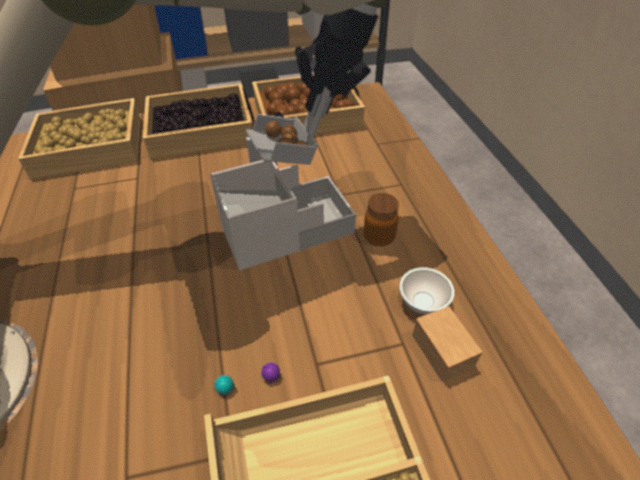

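All five are aboard over the hopper. Next I'll tip it.

```bash
python3 - <<'E'
from gen import *
phi=np.linspace(.384,-.9,19)
z=[.21+(.384-p)/.384*(-.062) if p>0 else .148+(-p)/.9*(-.022) for p in phi]
rows([(.015,a) for a in z],list(phi),.1717)
E
```

```text
18
[[-0.0023, -0.0004, -0.004], [-0.0029, -0.0005, -0.0042], [-0.0034, -0.0006, -0.0044], [-0.0039, -0.0007, -0.0047], [-0.0043, -0.0007, -0.005], [-0.0048, -0.0008, 0.0007], [-0.0052, -0.0009, 0.0041], [-0.0056, -0.001, 0.0037], [-0.006, -0.001, 0.0033], [-0.0063, -0.0011, 0.0029], [-0.0066, -0.0011, 0.0024], [-0.0069, -0.0012, 0.0019], [-0.0071, -0.0012, 0.0014], [-0.0073, -0.0013, 0.0009], [-0.0075, -0.0013, 0.0003], [-0.0076, -0.0013, -0.0002], [-0.0077, -0.0013, -0.0008], [-0.0078, -0.0013, -0.0013]]
[[0.0122, -0.0703, 0], [0.0122, -0.0703, 0], [0.0122, -0.0703, 0], [0.0122, -0.0703, 0], [0.0122, -0.0703, 0], [0.0122, -0.0703, 0], [0.0122, -0.0703, 0], [0.0122, -0.0703, 0], [0.0122, -0.0703, 0], [0.0122, -0.0703, 0], [0.0122, -0.0703, 0], [0.0122, -0.0703, 0], [0.0122, -0.0703, 0], [0.0122, -0.0703, 0], [0.0122, -0.0703, 0], [0.0122, -0.0703, 0], [0.0122, -0.0703, 0], [0.0122, -0.0703, 0]]
sum [-0.1032 -0.0177 -0.003 ] [ 0.2196 -1.2654  0.    ]
```

>>> {"op": "jog_arm", "data": {
  "travel": [
    [-0.0023,0.0006,-0.004],
    [-0.0029,0.0005,-0.0042],
    [-0.0034,-0.0006,-0.0044],
    [-0.0039,-0.0007,-0.0047],
    [-0.0043,-0.0007,-0.005],
    [-0.0048,-0.0008,0.0007],
    [-0.0052,-0.0009,0.0041],
    [-0.0056,-0.001,0.0037],
    [-0.006,-0.001,0.0033],
    [-0.0063,-0.0011,0.0029],
    [-0.0066,-0.0011,0.0024],
    [-0.0069,-0.0012,0.0019],
    [-0.0071,-0.0012,0.0014],
    [-0.0073,-0.0013,0.0009],
    [-0.0075,-0.0013,0.0003],
    [-0.0076,-0.0013,-0.0002],
    [-0.0077,-0.0013,-0.0008],
    [-0.0078,-0.0013,-0.0013],
    [0,0,0],
    [0,0,0]
  ],
  "dr": [
    [0.0122,-0.0703,0],
    [0.0122,-0.0703,0],
    [0.0122,-0.0703,0],
    [0.0122,-0.0703,0],
    [0.0122,-0.0703,0],
    [0.0122,-0.0703,0],
    [0.0122,-0.0703,0],
    [0.0122,-0.0703,0],
    [0.0122,-0.0703,0],
    [0.0122,-0.0703,0],
    [0.0122,-0.0703,0],
    [0.0122,-0.0703,0],
    [0.0122,-0.0703,0],
    [0.0122,-0.0703,0],
    [0.0122,-0.0703,0],
    [0.0122,-0.0703,0],
    [0.0122,-0.0703,0],
    [0.0122,-0.0703,0],
    [0,0,0],
    [0,0,0]
  ]
}}

```text
time_s: 11.45
position: [0.5249, 0.2013, 0.2404]
tool_rot: [[-0.171, 0.615, 0.77], [0.985, 0.107, 0.134], [-0.0, 0.781, -0.624]]
ft_force: [-0.0, -0.3, -1.4]
grip_width: 0.0109
```

```bash
python3 - <<'E'
from h import *
snap('wrist','w7');snap('side','s7');s=observe();print(s['q'].round(1),s['position'],s['tool_rot'].round(3).tolist(),s['ft_force'],s['grip_width'])
E
```

```text
[  8.4   9.6 108.9   6.7  10.   -7.5] [0.52635354 0.20151488 0.2414213 ] [[-0.172, 0.613, 0.771], [0.985, 0.107, 0.134], [-0.0, 0.783, -0.622]] [ 1.17783606 -0.81121804 -1.14233431] 0.011128351426773766
```

View pics/w7.png

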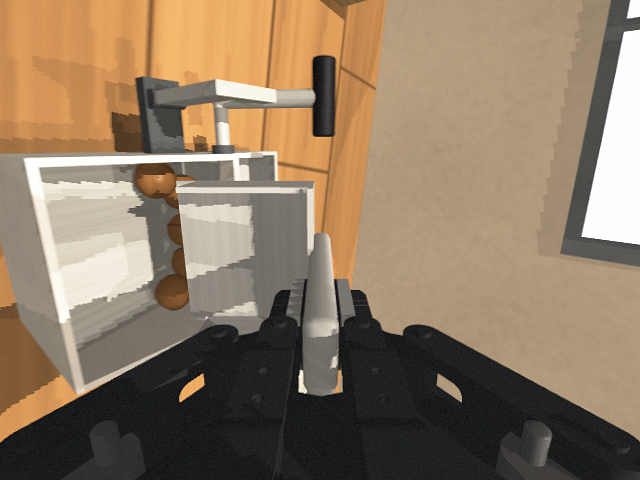

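View pics/s7.png

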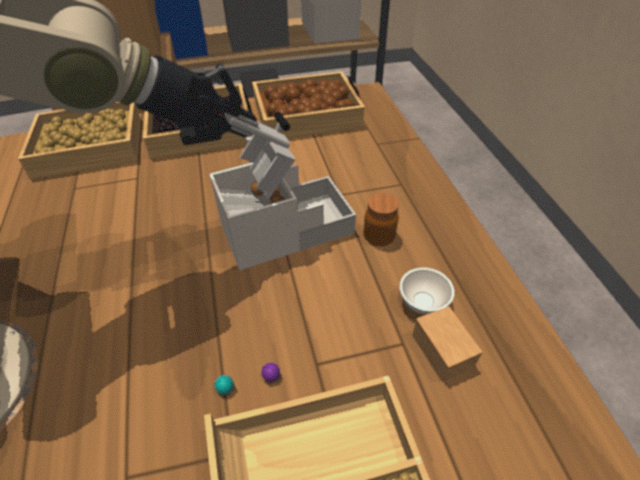

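All five walnuts are in the hopper (at (155-185,180-295) in the wrist view) and the scoop is empty. Joint 5 is right at its limit, so I'll back off straight away.

>>> {"op": "jog_arm", "data": {
  "travel": [
    [0.007,0.0012,0.004],
    [0.007,0.0012,0.004],
    [0.007,0.0012,0.004],
    [0.007,0.0012,0.004],
    [0.007,0.0012,0.004],
    [0.007,0.0012,0.004],
    [0.007,0.0012,0.004],
    [0.007,0.0012,0.004],
    [0.007,0.0012,0.004],
    [0.007,0.0012,0.004],
    [0.007,0.0012,0.004],
    [0.007,0.0012,0.004],
    [0.007,0.0012,0.004],
    [0.007,0.0012,0.004],
    [0,0,0]
  ],
  "dr": [
    [-0.011,0.0633,0],
    [-0.011,0.0633,0],
    [-0.011,0.0633,0],
    [-0.011,0.0633,0],
    [-0.011,0.0633,0],
    [-0.011,0.0633,0],
    [-0.011,0.0633,0],
    [-0.011,0.0633,0],
    [-0.011,0.0633,0],
    [-0.011,0.0633,0],
    [-0.011,0.0633,0],
    [-0.011,0.0633,0],
    [-0.011,0.0633,0],
    [-0.011,0.0633,0],
    [0,0,0]
  ]
}}

```text
time_s: 12.8
position: [0.6262, 0.2181, 0.2955]
tool_rot: [[-0.17, 0.985, -0.003], [0.985, 0.17, -0.001], [-0.0, -0.003, -1.0]]
ft_force: [1.1, -0.6, -0.9]
grip_width: 0.0114
```

```bash
python3 - <<'E'
from h import *
snap('wrist','w8')
from scipy.spatial.transform import Rotation as Ro
s=observe();print(s['q'].round(1),s['position'],s['tool_rot'].round(3).tolist(),s['ft_force'],s['grip_width'])
a=.0138
Rt=np.array([[-np.sin(a),np.cos(a),0],[np.cos(a),np.sin(a),0],[0,0,-1]])
print('rotvec to tray',Ro.from_matrix(Rt@s['tool_rot'].T).as_rotvec())
E
```

```text
[  9.   32.4  46.1  -0.  101.6  -0.8] [0.62526255 0.21827174 0.29522466] [[-0.171, 0.985, -0.001], [0.985, 0.171, -0.0], [-0.0, -0.001, -1.0]] [ 0.0258414  -0.48509528 -1.27688768] 0.011159818691610276
rotvec to tray [ 0.00017764 -0.0012718  -0.15772195]
```

View pics/w8.png

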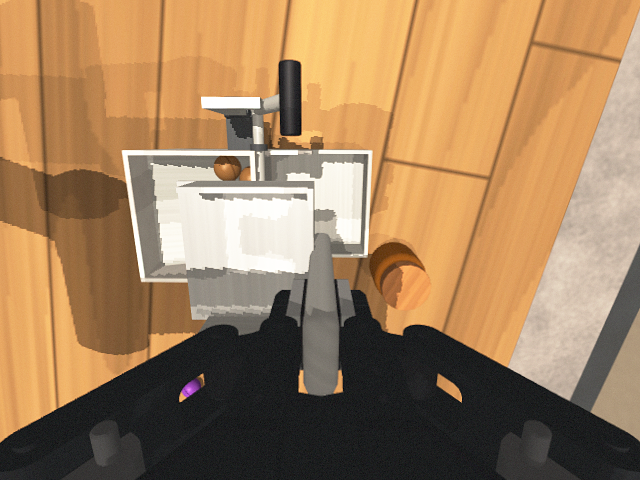

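>>> {"op": "jog_arm", "data": {
  "travel": [
    [-0.0012,-0.01,0],
    [-0.0013,-0.0225,0],
    [-0.0013,-0.0225,0],
    [-0.0013,-0.0225,0],
    [-0.0013,-0.0225,0],
    [-0.0013,-0.0225,0],
    [-0.0013,-0.0225,-0.005],
    [-0.0013,-0.0225,-0.01],
    [-0.0013,-0.0225,-0.015],
    [-0.0013,-0.0225,-0.015],
    [-0.0013,-0.0225,-0.015],
    [-0.0013,-0.0225,-0.015],
    [-0.0013,-0.0225,-0.015],
    [-0.0013,-0.0225,-0.015],
    [-0.0013,-0.0225,-0.015],
    [-0.0013,-0.0225,-0.015],
    [-0.0013,-0.0225,-0.015],
    [-0.0013,-0.0225,-0.01],
    [-0.0013,-0.0225,-0.005],
    [-0.0013,-0.0215,0]
  ],
  "dr": [
    [0,0,-0.0079],
    [0,0,-0.0079],
    [0,0,-0.0079],
    [0,0,-0.0079],
    [0,0,-0.0079],
    [0,0,-0.0079],
    [0,0,-0.0079],
    [0,0,-0.0079],
    [0,0,-0.0079],
    [0,0,-0.0079],
    [0,0,-0.0079],
    [0,0,-0.0079],
    [0,0,-0.0079],
    [0,0,-0.0079],
    [0,0,-0.0079],
    [0,0,-0.0079],
    [0,0,-0.0079],
    [0,0,-0.0079],
    [0,0,-0.0079],
    [0,0,-0.0079]
  ]
}}

```text
time_s: 14.52
position: [0.5956, -0.2193, 0.1303]
tool_rot: [[-0.013, 1.0, -0.004], [1.0, 0.013, 0.0], [0.0, -0.004, -1.0]]
ft_force: [0.4, 0.2, -2.2]
grip_width: 0.0112
```

>>> {"op": "jog_arm", "data": {
  "travel": [
    [0,0,0],
    [0,0,0],
    [0,0,0]
  ],
  "dr": [
    [0,0,0],
    [0,0,0],
    [0,0,0]
  ]
}}

```text
time_s: 14.77
position: [0.5967, -0.2177, 0.1317]
tool_rot: [[-0.015, 1.0, -0.002], [1.0, 0.015, -0.0], [-0.0, -0.002, -1.0]]
ft_force: [0.3, 0.5, -1.3]
grip_width: 0.0111
```

```bash
python3 - <<'E'
from h import *
snap('wrist','w9')
s=observe();print(s['q'].round(1),s['position'],s['tool_rot'].round(3).tolist(),s['ft_force'],s['grip_width'])
E
```

```text
[-30.6  34.9  68.5  -0.1  76.7 -31.5] [ 0.59690445 -0.2172898   0.1316316 ] [[-0.015, 1.0, -0.002], [1.0, 0.015, 0.0], [0.0, -0.002, -1.0]] [ 0.54924466 -0.6132511  -1.2039469 ] 0.01127248929357684
```

View pics/w9.png

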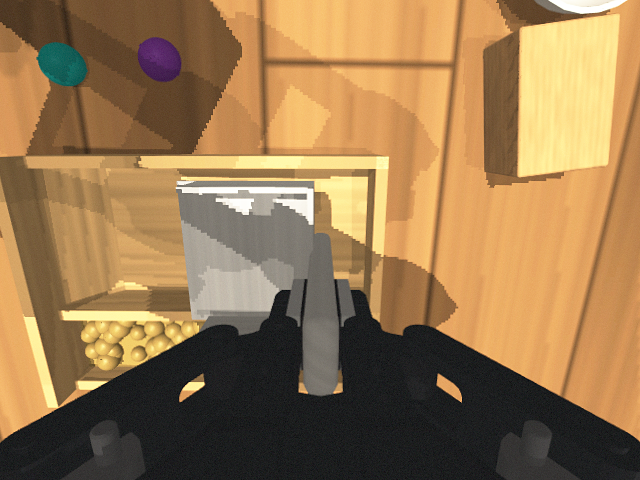

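>>> {"op": "jog_arm", "data": {
  "travel": [
    [0,-0.0015,-0.006],
    [0,0,-0.01],
    [0,0,-0.01],
    [0,0,-0.01],
    [0,0,-0.01],
    [0,0,-0.006],
    [0,0,-0.003],
    [0,0,-0.0025],
    [0,0,0],
    [0,0,0]
  ],
  "dr": [
    [0,0,0],
    [0,0,0],
    [0,0,0],
    [0,0,0],
    [0,0,0],
    [0,0,0],
    [0,0,0],
    [0,0,0],
    [0,0,0],
    [0,0,0]
  ]
}}

```text
time_s: 15.65
position: [0.5974, -0.2197, 0.0738]
tool_rot: [[-0.015, 1.0, -0.003], [1.0, 0.015, 0.0], [0.0, -0.003, -1.0]]
ft_force: [-0.3, -0.3, -1.5]
grip_width: 0.0109
```

```bash
python3 - <<'E'
from h import *
snap('wrist','w10')
s=observe();print(s['q'].round(1),s['position'],s['tool_rot'].round(3).tolist(),s['ft_force'],s['wrist_torque'],s['grip_width'])
E
```

```text
[-30.8  38.4  72.1  -0.1  69.6 -31.6] [ 0.59736915 -0.21970828  0.07380361] [[-0.015, 1.0, -0.003], [1.0, 0.015, 0.0], [0.0, -0.003, -1.0]] [-0.40952917 -0.31887951 -1.39280452] [-0.01580937 -0.02516887 -0.04646569] 0.010780151993611726
```

View pics/w10.png

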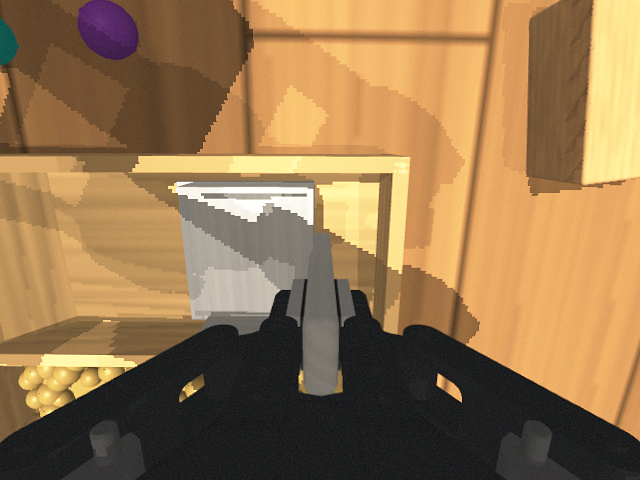

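>>> {"op": "jog_arm", "data": {
  "travel": [
    [0,0,-0.001],
    [0,0,-0.0005],
    [0,0,0],
    [0,0,0]
  ],
  "dr": [
    [0,0,0],
    [0,0,0],
    [0,0,0],
    [0,0,0]
  ]
}}

```text
time_s: 16.03
position: [0.5975, -0.2197, 0.0732]
tool_rot: [[-0.015, 1.0, -0.002], [1.0, 0.015, -0.0], [-0.0, -0.002, -1.0]]
ft_force: [-1.5, 1.5, 5.8]
grip_width: 0.0108
```

>>> {"op": "jog_arm", "data": {
  "travel": [
    [0,0,0],
    [0,0,0],
    [0,0,0],
    [0,0,0],
    [0,0,0],
    [0,0,0],
    [0,0,0.004],
    [0,0,0.01],
    [0,0,0.015],
    [0,0,0.02],
    [0,0,0.02],
    [0,0,0.02],
    [0,0,0.02],
    [0,0,0.02],
    [0,0,0.02]
  ],
  "dr": [
    [0,0,0],
    [0,0,0],
    [0,0,0],
    [0,0,0],
    [0,0,0],
    [0,0,0],
    [0,0,0],
    [0,0,0],
    [0,0,0],
    [0,0,0],
    [0,0,0],
    [0,0,0],
    [0,0,0],
    [0,0,0],
    [0,0,0]
  ],
  "jaw": 0.06
}}

```text
time_s: 17.28
position: [0.5971, -0.2195, 0.2232]
tool_rot: [[-0.015, 1.0, -0.002], [1.0, 0.015, -0.0], [0.0, -0.002, -1.0]]
ft_force: [0.0, 1.0, 0.2]
grip_width: 0.0598
```

```bash
python3 - <<'E'
from h import *
snap('wrist','w11')
s=observe();print(s['q'].round(1),s['position'],s['ft_force'],s['grip_width'])
# refine dispenser points
P=np.load('poses.npz')['disp'];c,n=np.cos(P[2]),np.sin(P[2])
f=lambda x,y:(round(P[0]+c*x-n*y,4),round(P[1]+n*x+c*y,4))
print('catch start',f(.030,.065),'bar',f(.030,.1),'end',f(.03,.155),'lever grip',f(.0982,.117),'stop',f(.0622-.0392,.117))
E
```

```text
[-30.8  30.8  59.7  -0.1  89.2 -31.6] [ 0.59817322 -0.22010279  0.22757418] [-0.36060649 -0.40939699  3.10423611] 0.05986088447325623
catch start (np.float64(0.5253), np.float64(0.2672)) bar (np.float64(0.5193), np.float64(0.3017)) end (np.float64(0.5099), np.float64(0.3559)) lever grip (np.float64(0.5836), np.float64(0.3301)) stop (np.float64(0.5095), np.float64(0.3172))
```

View pics/w11.png

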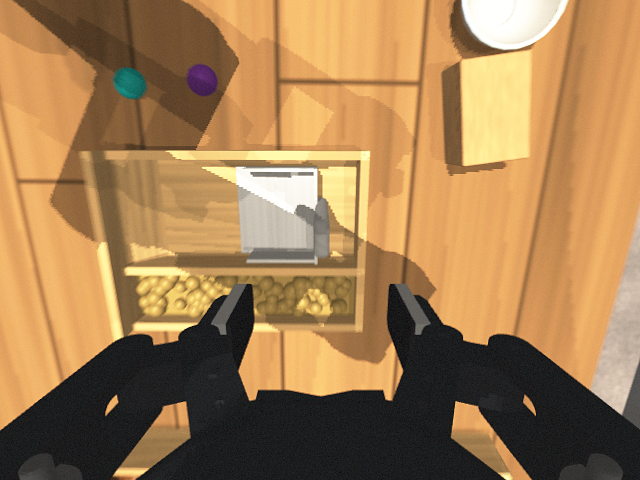

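The scoop is standing flat in the lane and released ((240-325, 165-262) in the wrist view). Now the catch.

>>> {"op": "jog_arm", "data": {
  "travel": [
    [-0.0037,0.0242,0],
    [-0.0037,0.0242,0],
    [-0.0037,0.0242,0],
    [-0.0037,0.0242,0],
    [-0.0037,0.0242,0],
    [-0.0037,0.0242,0],
    [-0.0037,0.0242,0],
    [-0.0037,0.0242,0],
    [-0.0037,0.0242,0],
    [-0.0037,0.0242,0],
    [-0.0037,0.0242,0],
    [-0.0037,0.0242,0],
    [-0.0037,0.0242,0],
    [-0.0037,0.0242,0],
    [-0.0037,0.0242,0],
    [-0.0037,0.0242,0],
    [-0.0037,0.0242,0],
    [-0.0037,0.0242,0],
    [-0.0037,0.0242,0],
    [-0.0037,0.0242,0]
  ],
  "dr": [
    [0,0,0.0079],
    [0,0,0.0079],
    [0,0,0.0079],
    [0,0,0.0079],
    [0,0,0.0079],
    [0,0,0.0079],
    [0,0,0.0079],
    [0,0,0.0079],
    [0,0,0.0079],
    [0,0,0.0079],
    [0,0,0.0079],
    [0,0,0.0079],
    [0,0,0.0079],
    [0,0,0.0079],
    [0,0,0.0079],
    [0,0,0.0079],
    [0,0,0.0079],
    [0,0,0.0079],
    [0,0,0.0079],
    [0,0,0.0079]
  ],
  "jaw": 0.0,
  "newtons": 40
}}

```text
time_s: 19.0
position: [0.5228, 0.2656, 0.2217]
tool_rot: [[-0.172, 0.985, -0.003], [0.985, 0.172, 0.0], [0.001, -0.002, -1.0]]
ft_force: [0.2, 0.1, -0.2]
grip_width: -0.0001
```

>>> {"op": "jog_arm", "data": {
  "travel": [
    [0,0,0],
    [0,0,0],
    [0,0,0]
  ],
  "dr": [
    [0,0,0],
    [0,0,0],
    [0,0,0]
  ]
}}

```text
time_s: 19.25
position: [0.5233, 0.264, 0.2213]
tool_rot: [[-0.172, 0.985, -0.003], [0.985, 0.172, -0.0], [0.0, -0.003, -1.0]]
ft_force: [0.3, 0.5, 0.4]
grip_width: 0.0
```

```bash
cat > dd.py <<'E'
from h import *
def st():
    s=observe();P=np.load('poses.npz')['disp'];c,n=np.cos(P[2]),np.sin(P[2])
    d=s['position'][:2]-P[:2]
    print(s['time_s'],s['q'].round(1),s['position'].round(4),'disp',(c*d[0]+n*d[1]).round(4),(-n*d[0]+c*d[1]).round(4),s['ft_force'].round(1),s['grip_width'],s['tool_rot'].round(3).tolist())
E
python3 - <<'E'
from dd import *
snap('wrist','w12');snap('side','s12');st()
E
```

```text
19.35 [15.1 25.9 69.3  0.  85.   5.3] [0.5234 0.2635 0.2212] disp 0.0275 0.0617 [-0.1 -1.1  0.4] 0.00013512915043270424 [[-0.171, 0.985, -0.003], [0.985, 0.171, -0.0], [0.0, -0.003, -1.0]]
```

View pics/w12.png

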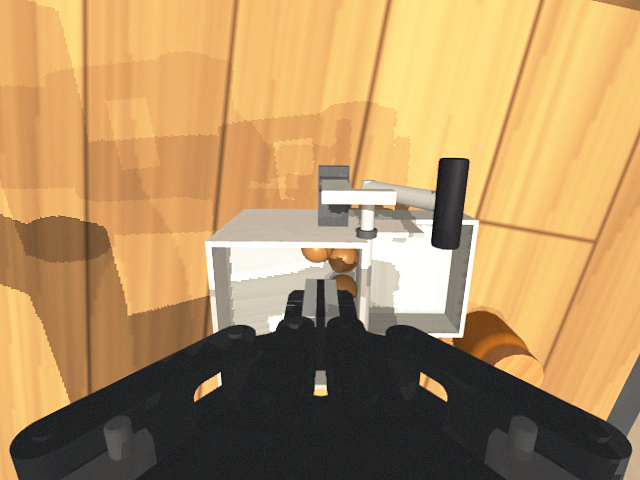

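View pics/s12.png

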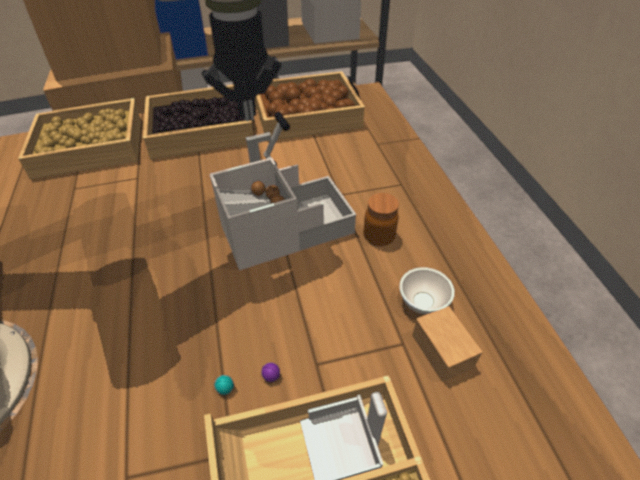

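>>> {"op": "jog_arm", "data": {
  "travel": [
    [0.004,0.0007,0],
    [0,0,0],
    [0,0,0],
    [0,0,0],
    [0,0,0],
    [0,0,0],
    [0,0,0],
    [0,0,0],
    [0,0,0],
    [0,0,0],
    [0,0,0],
    [0,0,0],
    [0,0,0],
    [0,0,0],
    [0,0,0],
    [0,0,-0.02],
    [0,0,-0.025],
    [0,0,-0.025],
    [0,0,-0.009],
    [0,0,0]
  ],
  "dr": [
    [0,0,0.105],
    [0,0,0.105],
    [0,0,0.105],
    [0,0,0.105],
    [0,0,0.105],
    [0,0,0.105],
    [0,0,0.105],
    [0,0,0.105],
    [0,0,0.105],
    [0,0,0.105],
    [0,0,0.105],
    [0,0,0.105],
    [0,0,0.105],
    [0,0,0.105],
    [0,0,0.1],
    [0,0,0],
    [0,0,0],
    [0,0,0],
    [0,0,0],
    [0,0,0]
  ]
}}

```text
time_s: 21.02
position: [0.5266, 0.2641, 0.1402]
tool_rot: [[-0.985, -0.17, -0.004], [-0.17, 0.985, -0.005], [0.005, -0.004, -1.0]]
ft_force: [0.1, 0.2, 0.5]
grip_width: -0.0002
```

```bash
python3 - <<'E'
from dd import *
snap('wrist','w13');snap('side','s13');st()
crop('s13',180,40,340,200,4,'s13c')
E
```

```text
21.1167 [ 15.3  30.1  75.7  -0.2  74.2 -84.5] [0.5279 0.2648 0.1431] disp 0.0321 0.0622 [ 1.2 -0.   0.6] 9.032430681040046e-05 [[-0.985, -0.17, 0.001], [-0.17, 0.985, -0.003], [-0.001, -0.003, -1.0]]
```

View pics/s13c.png

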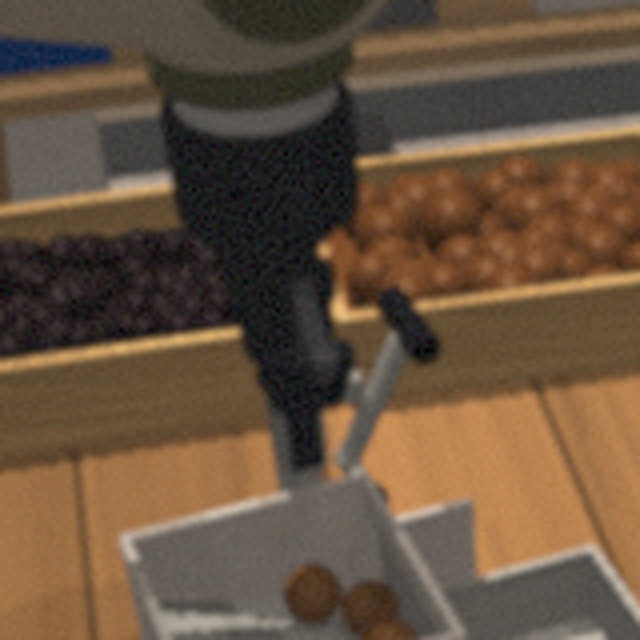

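View pics/w13.png

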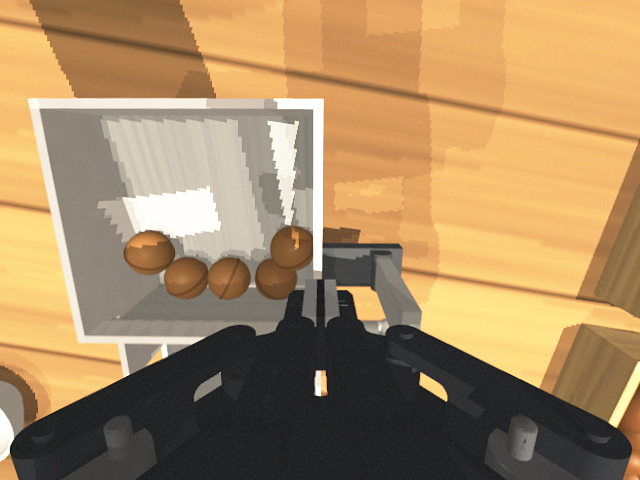

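```bash
python3 - <<'E'
import numpy as np
e=.009; r=.057
al=np.linspace(0,1.38,21)
y=.1+r*np.sin(al)-.004*np.cos(al)-e; z=.085+r*np.cos(al)+.004*np.sin(al)
y=np.r_[.0622,.074,y]; z=np.r_[.1431,.1425,z]
dy=np.diff(y);dz=np.diff(z);yaw=.1717
tr=[[round(float(-np.sin(yaw)*a),4),round(float(np.cos(yaw)*a),4),round(float(b),4)] for a,b in zip(dy,dz)]
print(tr[:14]);print(tr[14:]);print(y[-1],z[-1])
E
```

```text
[[-0.002, 0.0116, -0.0006], [-0.0022, 0.0128, -0.0005], [-0.0007, 0.0039, 0.0001], [-0.0007, 0.0039, -0.0001], [-0.0007, 0.0039, -0.0004], [-0.0007, 0.0038, -0.0007], [-0.0007, 0.0038, -0.0009], [-0.0006, 0.0037, -0.0012], [-0.0006, 0.0036, -0.0015], [-0.0006, 0.0035, -0.0017], [-0.0006, 0.0034, -0.0019], [-0.0006, 0.0032, -0.0022], [-0.0005, 0.0031, -0.0024], [-0.0005, 0.0029, -0.0026]]
[[-0.0005, 0.0027, -0.0028], [-0.0004, 0.0025, -0.003], [-0.0004, 0.0023, -0.0032], [-0.0004, 0.0021, -0.0033], [-0.0003, 0.0019, -0.0035], [-0.0003, 0.0016, -0.0036], [-0.0002, 0.0014, -0.0037], [-0.0002, 0.0011, -0.0038]]
0.14620708790603318 0.09973694150546601
```

>>> {"op": "jog_arm", "data": {
  "travel": [
    [-0.002,0.0116,-0.0006],
    [-0.0022,0.0128,-0.0005],
    [-0.0007,0.0039,0],
    [-0.0007,0.0039,0],
    [-0.0007,0.0039,-0.0004],
    [-0.0007,0.0038,-0.0007],
    [-0.0007,0.0038,-0.0009],
    [-0.0006,0.0037,-0.0012],
    [-0.0006,0.0036,-0.0015],
    [-0.0006,0.0035,-0.0017],
    [-0.0006,0.0034,-0.0019],
    [-0.0006,0.0032,-0.0022],
    [-0.0005,0.0031,-0.0024],
    [-0.0005,0.0029,-0.0026]
  ],
  "dr": [
    [0,0,0],
    [0,0,0],
    [0,0,0],
    [0,0,0],
    [0,0,0],
    [0,0,0],
    [0,0,0],
    [0,0,0],
    [0,0,0],
    [0,0,0],
    [0,0,0],
    [0,0,0],
    [0,0,0],
    [0,0,0]
  ]
}}

```text
time_s: 22.28
position: [0.5154, 0.3325, 0.1252]
tool_rot: [[-0.985, -0.171, -0.0], [-0.171, 0.985, -0.003], [0.001, -0.003, -1.0]]
ft_force: [1.0, -0.7, 1.9]
grip_width: 0.0001
```

```bash
python3 - <<'E'
from dd import *
snap('wrist','w14');snap('side','s14');st()
crop('s14',180,40,340,200,4,'s14c')
E
```

```text
22.3833 [ 21.9  33.2  73.   -0.2  73.9 -78. ] [0.5151 0.3326 0.1249] disp 0.0312 0.1312 [ 0.6 -0.2 -0.8] -9.423846217173307e-05 [[-0.985, -0.172, -0.001], [-0.172, 0.985, -0.003], [0.001, -0.003, -1.0]]
```

View pics/w14.png

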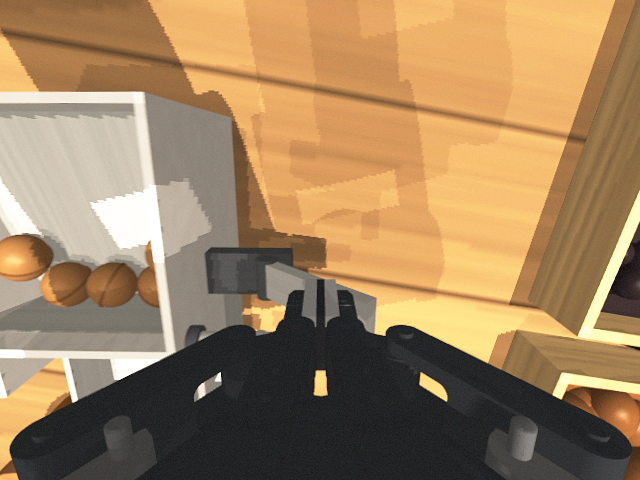

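View pics/s14c.png

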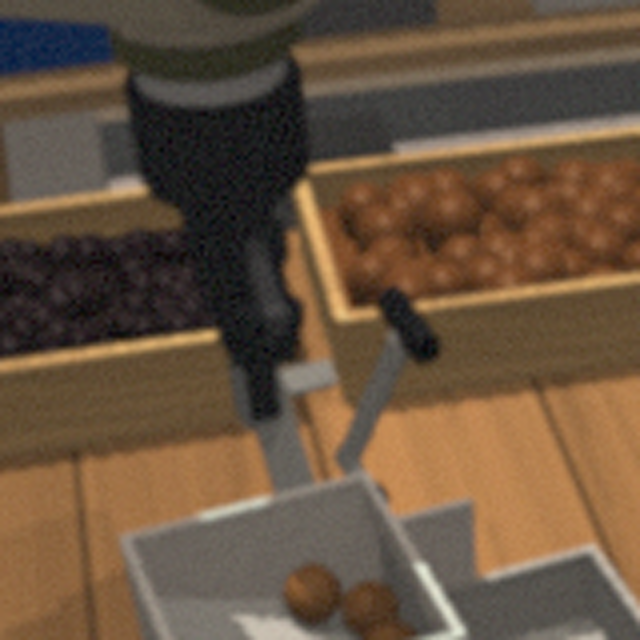

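>>> {"op": "jog_arm", "data": {
  "travel": [
    [-0.0005,0.0027,-0.0028],
    [-0.0004,0.0025,-0.003],
    [-0.0004,0.0023,-0.0032],
    [-0.0004,0.0021,-0.0033],
    [-0.0003,0.0019,-0.0035],
    [-0.0003,0.0016,-0.0036],
    [-0.0002,0.0014,-0.0037],
    [-0.0002,0.0011,-0.0038],
    [0,0,0]
  ],
  "dr": [
    [0,0,0],
    [0,0,0],
    [0,0,0],
    [0,0,0],
    [0,0,0],
    [0,0,0],
    [0,0,0],
    [0,0,0],
    [0,0,0]
  ]
}}

```text
time_s: 23.13
position: [0.5132, 0.3475, 0.1003]
tool_rot: [[-0.985, -0.171, 0.002], [-0.171, 0.985, -0.004], [-0.001, -0.004, -1.0]]
ft_force: [-3.6, -5.4, 14.3]
grip_width: -0.0
```

```bash
python3 - <<'E'
from dd import *
snap('side','s15');st()
crop('s15',180,40,340,200,4,'s15c')
E
```

```text
23.1833 [ 23.3  35.2  73.6  -0.3  71.1 -76.5] [0.5132 0.3475 0.1004] disp 0.0318 0.1462 [-2.5 -5.3 14.4] -4.507975184903425e-05 [[-0.985, -0.171, 0.002], [-0.171, 0.985, -0.004], [-0.001, -0.004, -1.0]]
```

View pics/s15c.png

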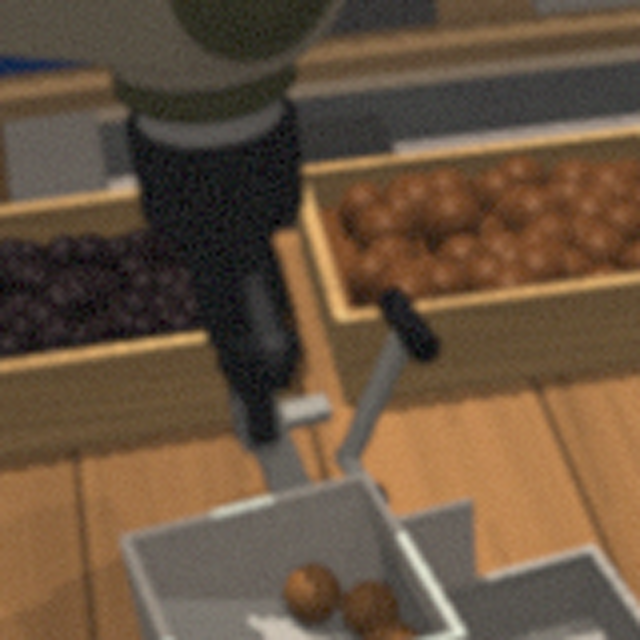

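The catch lies against its stop (14 N reaction). Now I'll lift, rotate back, and go above the lever grip.

>>> {"op": "jog_arm", "data": {
  "travel": [
    [0,0,0.01],
    [0,0,0.025],
    [0,0,0.03],
    [0,0,0.03],
    [0,0,0.03],
    [0,0,0.03],
    [0.0078,-0.0018,0],
    [0.0078,-0.0018,0],
    [0.0078,-0.0018,0],
    [0.0078,-0.0018,0],
    [0.0078,-0.0018,0],
    [0.0078,-0.0018,0],
    [0.0078,-0.0018,0],
    [0.0078,-0.0018,0],
    [0.0077,-0.0021,0],
    [0,0,0],
    [0,0,0],
    [0,0,0]
  ],
  "dr": [
    [0,0,0],
    [0,0,0],
    [0,0,-0.1],
    [0,0,-0.105],
    [0,0,-0.105],
    [0,0,-0.105],
    [0,0,-0.105],
    [0,0,-0.105],
    [0,0,-0.105],
    [0,0,-0.105],
    [0,0,-0.105],
    [0,0,-0.105],
    [0,0,-0.105],
    [0,0,-0.105],
    [0,0,-0.105],
    [0,0,-0.105],
    [0,0,-0.105],
    [0,0,0]
  ],
  "jaw": 0.05
}}

```text
time_s: 24.68
position: [0.5829, 0.3314, 0.2532]
tool_rot: [[-0.168, 0.986, -0.004], [0.986, 0.168, 0.0], [0.001, -0.004, -1.0]]
ft_force: [-0.3, 0.2, -0.5]
grip_width: 0.0499
```

```bash
python3 - <<'E'
from dd import *
snap('side','s16');snap('wrist','w16');st()
crop('s16',180,40,340,200,4,'s16c')
E
```

```text
24.7833 [19.5 34.1 49.6  0.1 96.5  9.4] [0.5828 0.3314 0.2534] disp 0.0976 0.1185 [-1.1  0.4 -0. ] 0.04989030587727626 [[-0.175, 0.985, -0.004], [0.985, 0.175, 0.0], [0.001, -0.004, -1.0]]
```

View pics/s16c.png

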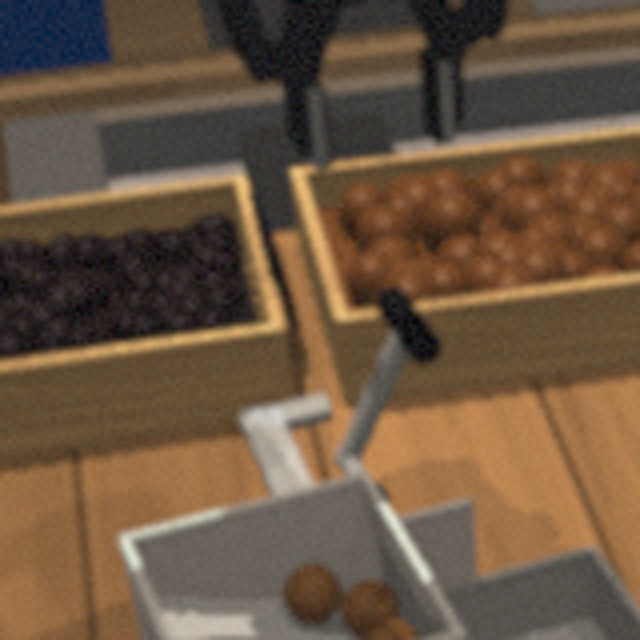

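View pics/w16.png

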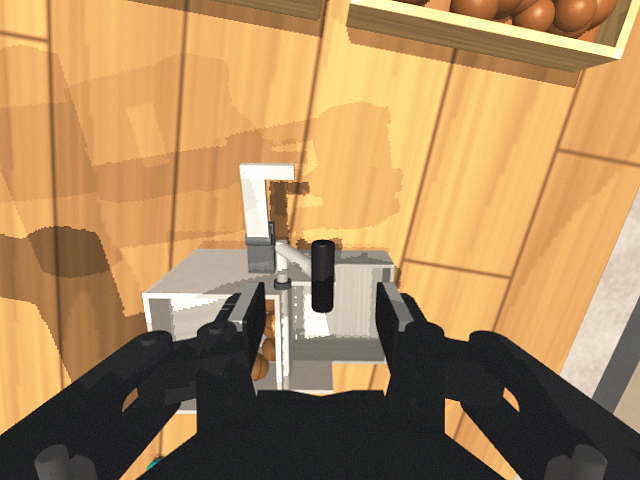

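The catch lies flat to the side, and the T-bar at (321,275) is centred between the fingers. Descending.

>>> {"op": "jog_arm", "data": {
  "travel": [
    [0,0,-0.015],
    [0,0,-0.015],
    [0,0,-0.015],
    [0,0,-0.015],
    [0,0,-0.015],
    [0,0,-0.01],
    [0,0,-0.006],
    [0,0,0]
  ],
  "dr": [
    [0,0,0],
    [0,0,0],
    [0,0,0],
    [0,0,0],
    [0,0,0],
    [0,0,0],
    [0,0,0],
    [0,0,0]
  ]
}}

```text
time_s: 25.45
position: [0.5825, 0.3313, 0.1614]
tool_rot: [[-0.173, 0.985, -0.005], [0.985, 0.173, -0.001], [0.0, -0.005, -1.0]]
ft_force: [-0.3, -0.1, -0.0]
grip_width: 0.0496
```

>>> {"op": "jog_arm", "data": {
  "travel": [
    [0,0,0],
    [0,0,0],
    [0,0,0],
    [0,0,0],
    [0,0,0],
    [0,0,0]
  ],
  "dr": [
    [0,0,0],
    [0,0,0],
    [0,0,0],
    [0,0,0],
    [0,0,0],
    [0,0,0]
  ],
  "jaw": 0.0,
  "newtons": 40
}}

```text
time_s: 25.95
position: [0.5837, 0.3316, 0.1637]
tool_rot: [[-0.172, 0.985, -0.0], [0.985, 0.172, 0.001], [0.001, -0.0, -1.0]]
ft_force: [3.9, 1.6, 5.6]
grip_width: 0.0143
```

```bash
python3 - <<'E'
from dd import *
snap('side','s17');snap('wrist','w17');st()
crop('s17',180,40,340,200,4,'s17c')
E
```

```text
26.05 [19.5 36.9 59.   0.1 84.1  9.6] [0.5837 0.3316 0.1636] disp 0.0986 0.1184 [4.3 2.2 5.4] 0.01413173021738127 [[-0.172, 0.985, -0.0], [0.985, 0.172, 0.001], [0.001, -0.0, -1.0]]
```

View pics/s17c.png

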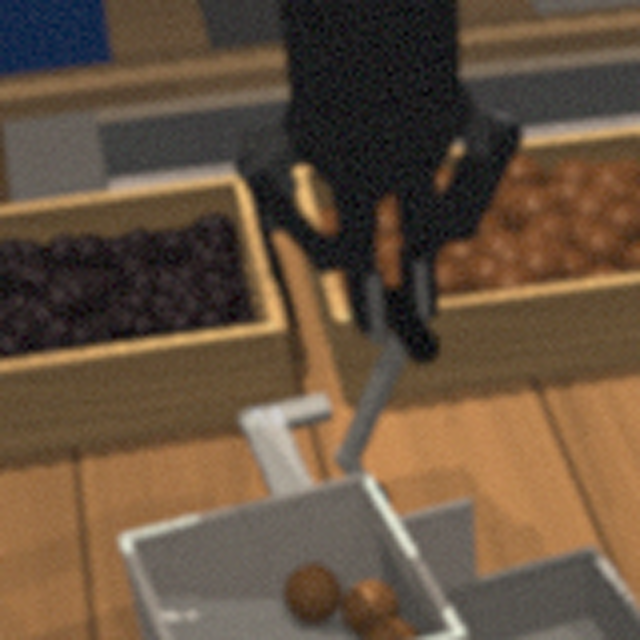

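View pics/w17.png

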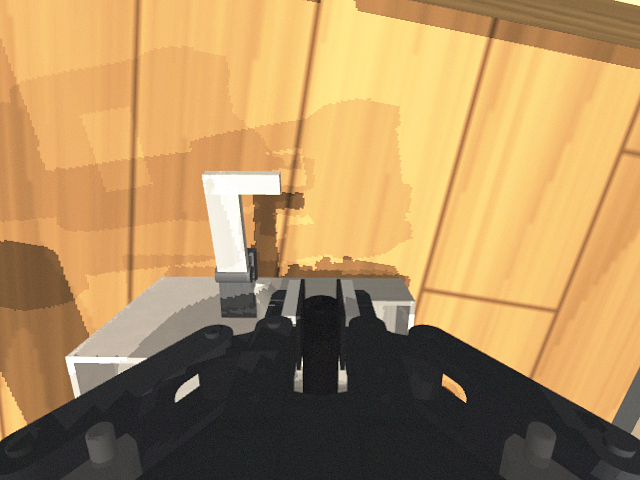

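```bash
python3 - <<'E'
import numpy as np
t=np.linspace(.5,-.59,19); u=.075*np.sin(t); z=.075*np.cos(t)
print([[round(float(a*np.cos(.1717)),4),round(float(a*np.sin(.1717)),4),round(float(b),4)] for a,b in zip(np.diff(u),np.diff(z))])
E
```

```text
[[-0.004, -0.0007, 0.0021], [-0.0041, -0.0007, 0.0018], [-0.0042, -0.0007, 0.0016], [-0.0043, -0.0007, 0.0013], [-0.0044, -0.0008, 0.001], [-0.0044, -0.0008, 0.0008], [-0.0044, -0.0008, 0.0005], [-0.0045, -0.0008, 0.0002], [-0.0045, -0.0008, -0.0001], [-0.0045, -0.0008, -0.0003], [-0.0044, -0.0008, -0.0006], [-0.0044, -0.0008, -0.0009], [-0.0043, -0.0008, -0.0012], [-0.0043, -0.0007, -0.0014], [-0.0042, -0.0007, -0.0017], [-0.0041, -0.0007, -0.0019], [-0.0039, -0.0007, -0.0022], [-0.0038, -0.0007, -0.0024]]
```

>>> {"op": "jog_arm", "data": {
  "travel": [
    [-0.004,-0.0007,0.0021],
    [-0.0041,-0.0007,0.0018],
    [-0.0042,-0.0007,0.0016],
    [-0.0043,-0.0007,0.0013],
    [-0.0044,-0.0008,0.001],
    [-0.0044,-0.0008,0.0008],
    [-0.0044,-0.0008,0.0005],
    [-0.0045,-0.0008,0.0002],
    [-0.0045,-0.0008,-0.0001],
    [-0.0045,-0.0008,-0.0003],
    [-0.0044,-0.0008,-0.0006],
    [-0.0044,-0.0008,-0.0009],
    [-0.0043,-0.0008,-0.0012],
    [-0.0043,-0.0007,-0.0014],
    [-0.0042,-0.0007,-0.0017],
    [-0.0041,-0.0007,-0.0019]
  ],
  "dr": [
    [0,0,0],
    [0,0,0],
    [0,0,0],
    [0,0,0],
    [0,0,0],
    [0,0,0],
    [0,0,0],
    [0,0,0],
    [0,0,0],
    [0,0,0],
    [0,0,0],
    [0,0,0],
    [0,0,0],
    [0,0,0],
    [0,0,0],
    [0,0,0]
  ]
}}

```text
time_s: 27.38
position: [0.5163, 0.3203, 0.166]
tool_rot: [[-0.172, 0.985, 0.005], [0.985, 0.172, 0.004], [0.003, 0.006, -1.0]]
ft_force: [10.0, 3.1, 10.4]
grip_width: 0.0141
```

```bash
python3 - <<'E'
from dd import *
snap('side','s18');st()
crop('s18',180,60,380,260,3,'s18c')
E
```

```text
27.4333 [20.6 30.3 71.2  0.1 78.2 10.7] [0.5154 0.3201 0.1658] disp 0.0293 0.1189 [ 5.1  3.6 10.7] 0.01442768126343149 [[-0.172, 0.985, 0.004], [0.985, 0.172, 0.003], [0.002, 0.004, -1.0]]
```

View pics/s18c.png

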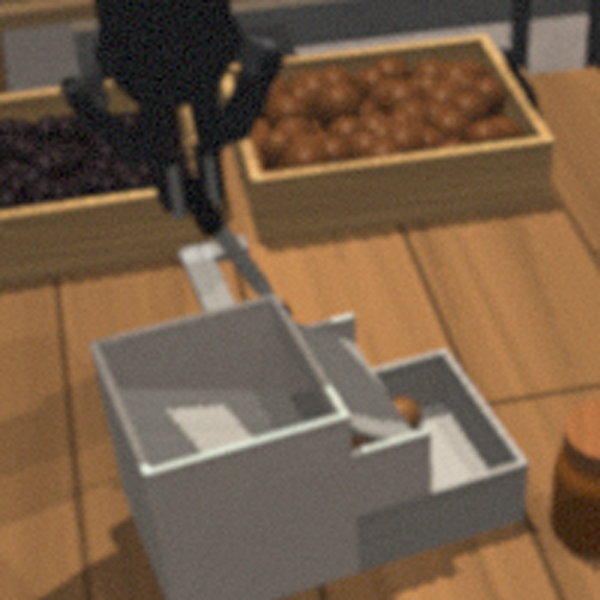

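Walnuts are running out. I'll finish the pull to the stop.

>>> {"op": "jog_arm", "data": {
  "travel": [
    [-0.0039,-0.0007,-0.0022],
    [-0.0038,-0.0007,-0.0024],
    [-0.002,-0.0003,-0.0012],
    [0,0,0],
    [0,0,0],
    [0,0,0]
  ],
  "dr": [
    [0,0,0],
    [0,0,0],
    [0,0,0],
    [0,0,0],
    [0,0,0],
    [0,0,0]
  ]
}}

```text
time_s: 27.93
position: [0.5096, 0.3191, 0.1618]
tool_rot: [[-0.171, 0.985, 0.013], [0.985, 0.171, 0.006], [0.004, 0.014, -1.0]]
ft_force: [17.8, 6.7, 11.9]
grip_width: 0.0143
```

```bash
python3 - <<'E'
from dd import *
snap('side','s19');snap('top','t19');st()
crop('s19',180,60,380,260,3,'s19c');crop('t19',100,150,300,350,3,'t19c')
E
```

```text
28.0333 [20.8 29.7 72.9  0.1 76.5 10.9] [0.5096 0.3191 0.1618] disp 0.0234 0.1188 [18.3  6.6 11.7] 0.014606418404919188 [[-0.171, 0.985, 0.013], [0.985, 0.171, 0.006], [0.004, 0.014, -1.0]]
```

View pics/s19c.png

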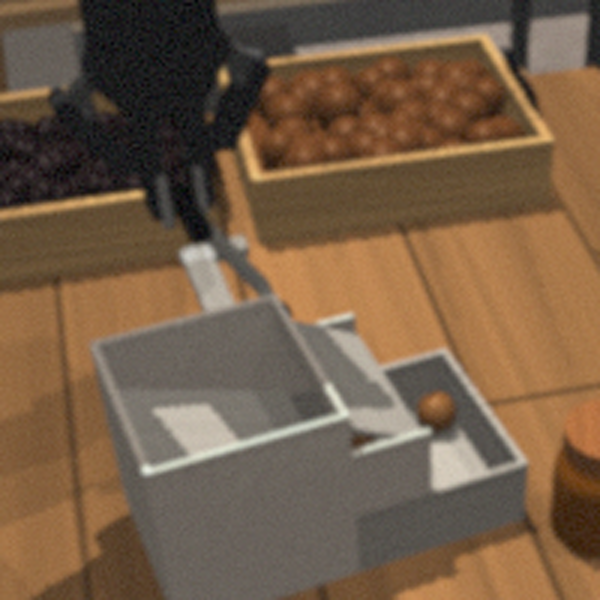

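View pics/t19.png

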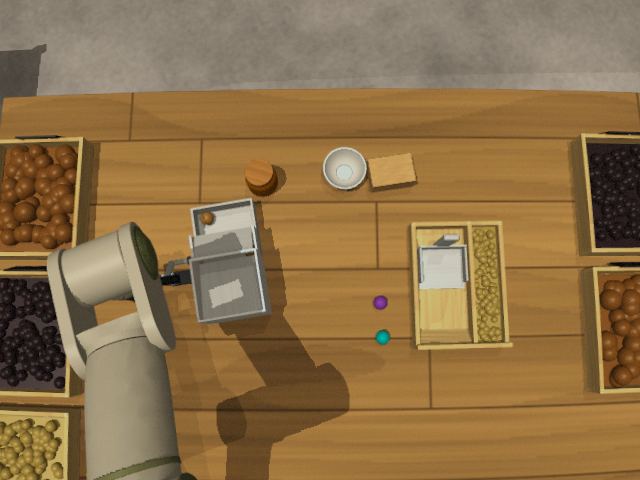

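>>> {"op": "jog_arm", "data": {
  "travel": [
    [0,0,0],
    [0,0,0],
    [0,0,0],
    [0,0,0],
    [0,0,0],
    [0,0,0],
    [0,0,0],
    [0,0,0],
    [0,0,0],
    [0,0,0],
    [0,0,0],
    [0,0,0]
  ],
  "dr": [
    [0,0,0],
    [0,0,0],
    [0,0,0],
    [0,0,0],
    [0,0,0],
    [0,0,0],
    [0,0,0],
    [0,0,0],
    [0,0,0],
    [0,0,0],
    [0,0,0],
    [0,0,0]
  ]
}}

```text
time_s: 29.03
position: [0.5096, 0.3191, 0.1618]
tool_rot: [[-0.171, 0.985, 0.013], [0.985, 0.171, 0.006], [0.004, 0.014, -1.0]]
ft_force: [18.2, 6.8, 12.9]
grip_width: 0.0145
```

```bash
python3 - <<'E'
from dd import *
snap('side','s20');snap('top','t20');snap('wrist','w20');st()
crop('s20',200,140,370,270,4.5,'s20c');crop('t20',150,180,290,340,4,'t20c')
E
```

```text
29.1833 [20.8 29.7 72.9  0.1 76.5 10.9] [0.5096 0.3191 0.1618] disp 0.0234 0.1188 [18.3  7.1 12. ] 0.014618528349566612 [[-0.171, 0.985, 0.013], [0.985, 0.171, 0.006], [0.004, 0.014, -1.0]]
```

View pics/s20c.png

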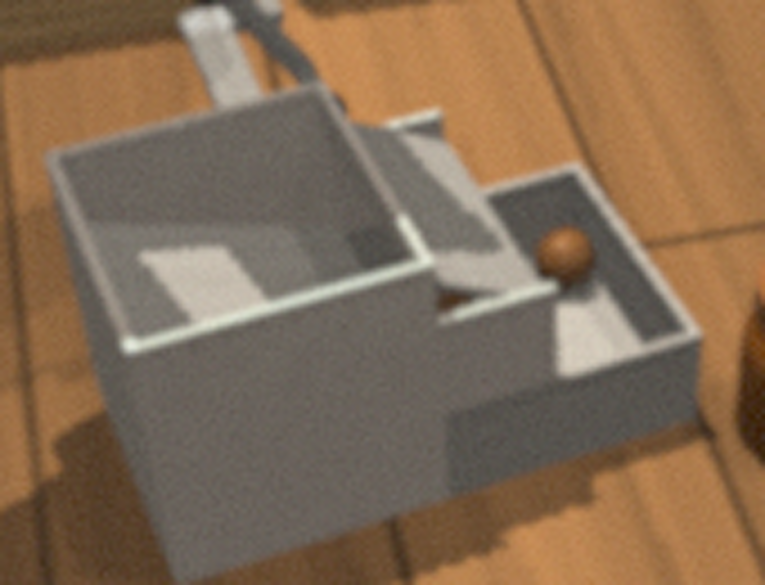

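View pics/t20c.png

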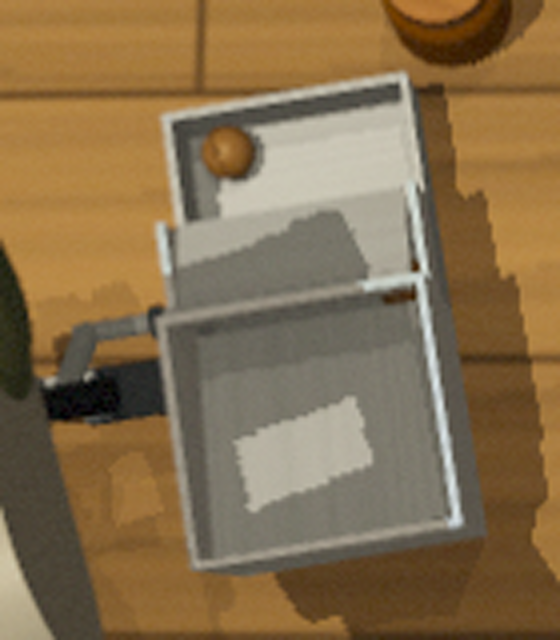

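View pics/w20.png

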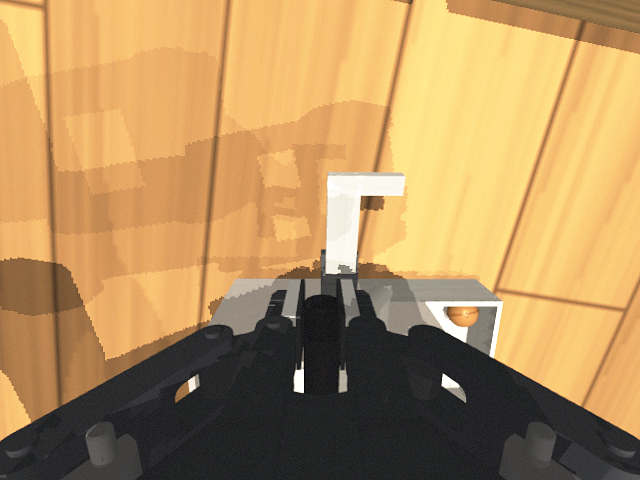

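```bash
python3 - <<'E'
from dd import *
T=load('t20');S=load('s20')
P=np.load('poses.npz')['disp'];c,n=np.cos(P[2]),np.sin(P[2])
D_=lambda X:np.array([c*(X[0]-P[0])+n*(X[1]-P[1]),-n*(X[0]-P[0])+c*(X[1]-P[1]),X[2]]).round(4)
for nm,im,uv in [('T out',T,(253.5,247)),('T in',T,(249.8,253.6)),('S',S,(299.8,206.4)),('T vis',T,(207,218)),('S vis',S,(325.6,196))]:
    print(nm,[D_(onz(im,uv,z)).tolist() for z in (.02,.04,.06,.08)])
crop('s20',280,180,340,220,13,'s20d');crop('t20',230,230,270,270,15,'t20d')
E
```

```text
T out [[0.0796, -0.0489, 0.02], [0.0762, -0.0507, 0.04], [0.0728, -0.0526, 0.06], [0.0694, -0.0544, 0.08]]
T in [[0.0675, -0.0393, 0.02], [0.0643, -0.0413, 0.04], [0.0611, -0.0433, 0.06], [0.0579, -0.0453, 0.08]]
S [[0.0989, 0.0288, 0.02], [0.0913, 0.0079, 0.04], [0.0837, -0.0129, 0.06], [0.0761, -0.0337, 0.08]]
T vis [[0.1565, 0.0365, 0.02], [0.1518, 0.0332, 0.04], [0.147, 0.0299, 0.06], [0.1423, 0.0266, 0.08]]
S vis [[0.1593, 0.0364, 0.02], [0.1497, 0.0153, 0.04], [0.1401, -0.0058, 0.06], [0.1305, -0.0268, 0.08]]
```

View pics/s20d.png

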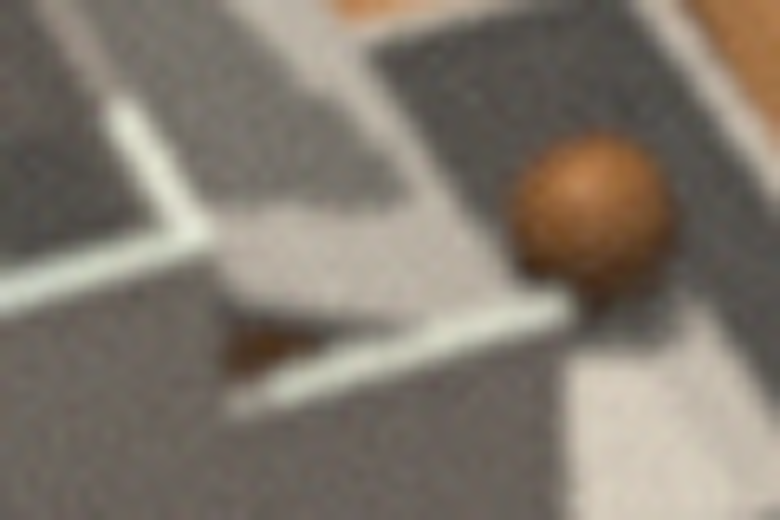

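View pics/t20d.png

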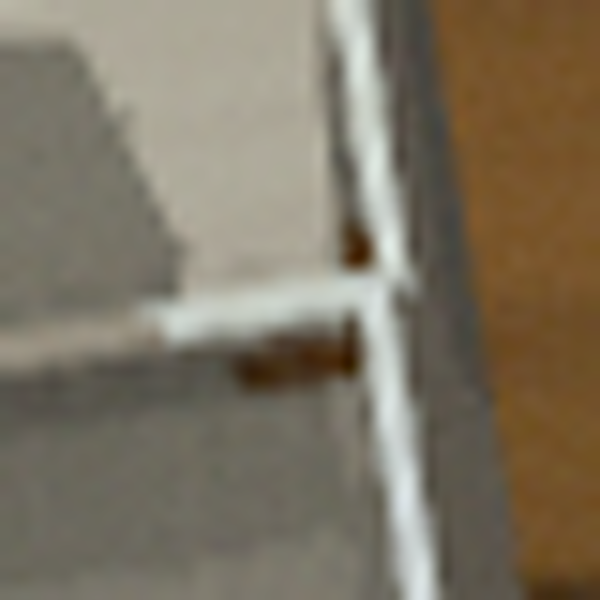

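Only one walnut is plainly visible in the pan. The opened flap hides the rest, so I can't yet count three. I'll ease the lever partway back, still gripping it, to see under the flap, then pull it again.

>>> {"op": "jog_arm", "data": {
  "travel": [
    [0.002,0.0003,0.0012],
    [0.0038,0.0007,0.0024],
    [0.0039,0.0007,0.0022],
    [0.0041,0.0007,0.0019],
    [0.0042,0.0007,0.0017],
    [0.0043,0.0007,0.0014],
    [0.0043,0.0008,0.0012],
    [0.0044,0.0008,0.0009],
    [0.0044,0.0008,0.0006],
    [0.0045,0.0008,0.0003],
    [0.0045,0.0008,0.0001],
    [0,0,0]
  ],
  "dr": [
    [0,0,0],
    [0,0,0],
    [0,0,0],
    [0,0,0],
    [0,0,0],
    [0,0,0],
    [0,0,0],
    [0,0,0],
    [0,0,0],
    [0,0,0],
    [0,0,0],
    [0,0,0]
  ]
}}

```text
time_s: 30.18
position: [0.5497, 0.3254, 0.1718]
tool_rot: [[-0.172, 0.985, -0.002], [0.985, 0.172, 0.0], [0.001, -0.002, -1.0]]
ft_force: [2.2, 2.7, 1.2]
grip_width: 0.0143
```

```bash
python3 - <<'E'
from dd import *
snap('side','s21');snap('top','t21');st()
crop('s21',200,140,370,270,4.5,'s21c');crop('t21',150,180,290,340,4,'t21c')
E
```

```text
30.2833 [20.  33.2 64.6  0.1 82.3 10.1] [0.5492 0.3253 0.1719] disp 0.0635 0.1182 [1.8 3.  2. ] 0.014239953958248678 [[-0.172, 0.985, -0.002], [0.985, 0.172, 0.0], [0.001, -0.002, -1.0]]
```

View pics/s21c.png

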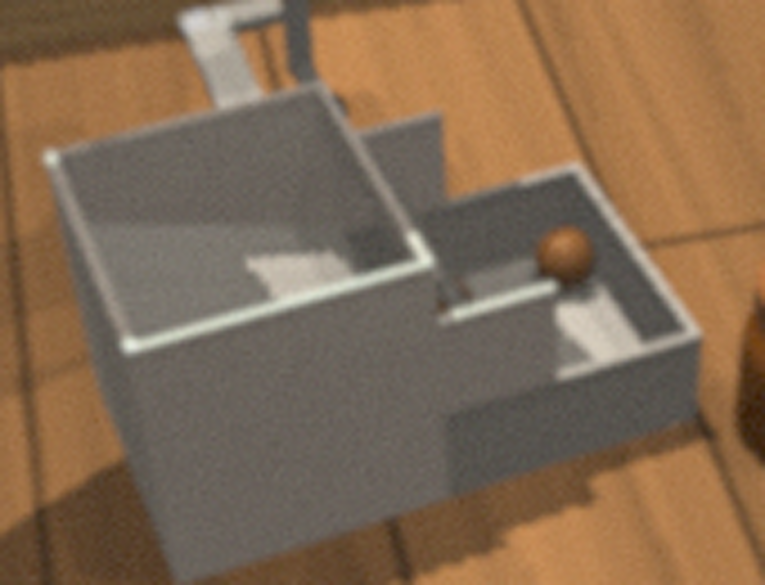

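View pics/t21c.png

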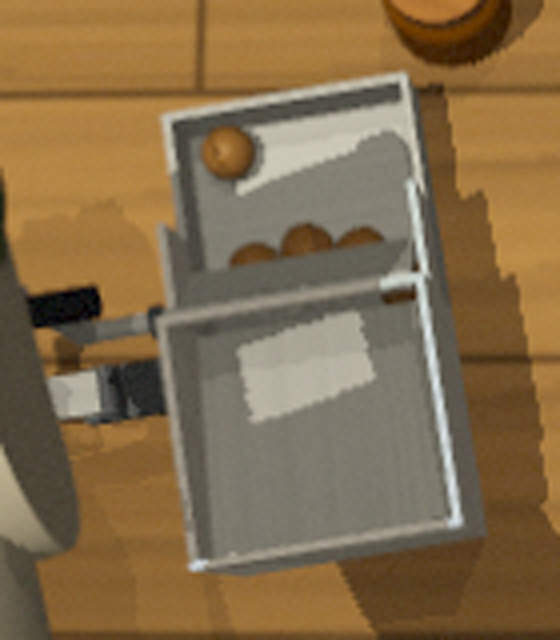

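```bash
python3 - <<'E'
from dd import *
T=load('t21')
P=np.load('poses.npz')['disp'];c,n=np.cos(P[2]),np.sin(P[2])
D_=lambda X:np.array([c*(X[0]-P[0])+n*(X[1]-P[1]),-n*(X[0]-P[0])+c*(X[1]-P[1]),X[2]]).round(4)
for nm,uv in [('far edge mid',(305,224)),('left',(252,243)),('right',(358,228)),('vis far',(224,126)),('spk',(400,290)),('pan far rim in',(290,100))]:
    print(nm,[D_(onz(T,(150+uv[0]/4,180+uv[1]/4),z)).tolist() for z in (.035,.05,.07)])
E
```

```text
far edge mid [[0.1091, 0.0007, 0.035], [0.1061, -0.0014, 0.05], [0.1021, -0.0041, 0.07]]
left [[0.1043, 0.0288, 0.035], [0.1013, 0.0263, 0.05], [0.0975, 0.0231, 0.07]]
right [[0.1023, -0.0255, 0.035], [0.0994, -0.0273, 0.05], [0.0955, -0.0295, 0.07]]
vis far [[0.1667, 0.0341, 0.035], [0.163, 0.0316, 0.05], [0.158, 0.0283, 0.07]]
spk [[0.0673, -0.0415, 0.035], [0.0648, -0.043, 0.05], [0.0616, -0.045, 0.07]]
pan far rim in [[0.174, -0.0014, 0.035], [0.1702, -0.0034, 0.05], [0.1651, -0.0061, 0.07]]
```

Four walnuts are in the pan: one at the far wall and three just beyond the outlet, with centres about 90 mm in dispenser x. Now I'll pull the lever back to its stop.

>>> {"op": "jog_arm", "data": {
  "travel": [
    [-0.0045,-0.0008,-0.0001],
    [-0.0045,-0.0008,-0.0003],
    [-0.0044,-0.0008,-0.0006],
    [-0.0044,-0.0008,-0.0009],
    [-0.0043,-0.0008,-0.0012],
    [-0.0043,-0.0007,-0.0014],
    [-0.0042,-0.0007,-0.0017],
    [-0.0041,-0.0007,-0.0019],
    [-0.0039,-0.0007,-0.0022],
    [-0.0038,-0.0007,-0.0024],
    [-0.002,-0.0003,-0.0012],
    [0,0,0],
    [0,0,0],
    [0,0,0],
    [0,0,0],
    [0,0,0],
    [0,0,0],
    [0,0,0]
  ],
  "dr": [
    [0,0,0],
    [0,0,0],
    [0,0,0],
    [0,0,0],
    [0,0,0],
    [0,0,0],
    [0,0,0],
    [0,0,0],
    [0,0,0],
    [0,0,0],
    [0,0,0],
    [0,0,0],
    [0,0,0],
    [0,0,0],
    [0,0,0],
    [0,0,0],
    [0,0,0],
    [0,0,0]
  ]
}}

```text
time_s: 31.78
position: [0.5098, 0.3187, 0.162]
tool_rot: [[-0.171, 0.985, 0.014], [0.985, 0.171, 0.005], [0.003, 0.015, -1.0]]
ft_force: [16.6, 6.2, 12.7]
grip_width: 0.0143
```

```bash
python3 - <<'E'
from dd import *
snap('side','s22');snap('top','t22');st()
a=cv2.imread('pics/s22.png')[60:270,180:380];b=cv2.imread('pics/t22.png')[180:340,120:290]
crop('s22',180,60,380,260,3,'s22c')
E
```

```text
31.8833 [20.7 29.7 73.  -0.  76.5 10.9] [0.5097 0.3187 0.162 ] disp 0.0235 0.1184 [18.7  5.9 12.7] 0.014366398976441859 [[-0.171, 0.985, 0.014], [0.985, 0.171, 0.005], [0.003, 0.015, -1.0]]
```

View pics/s22c.png

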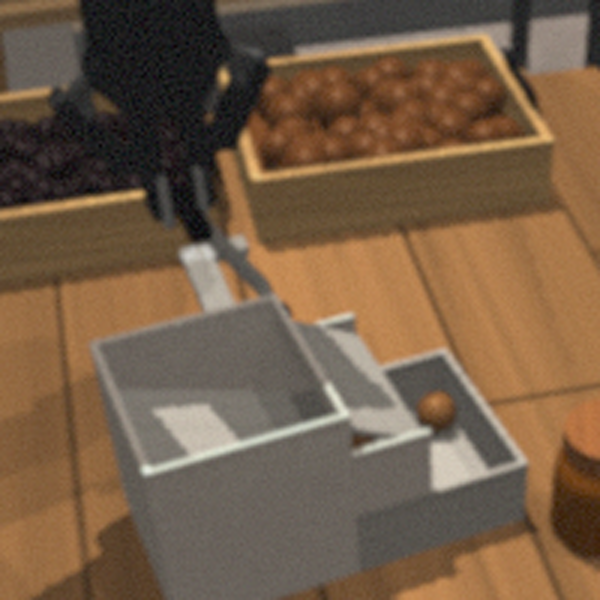

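View pics/t22.png

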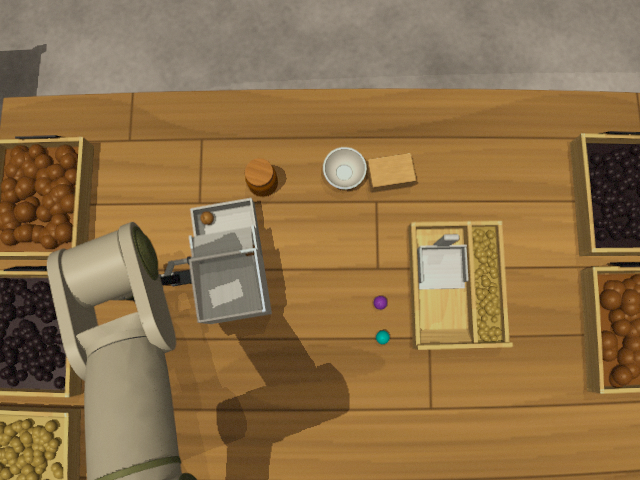

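```bash
python3 -c "
from rig import close_job
print(close_job())"
```

```text
the job is handed in; nothing more can be done
None
```

The job is handed in at about 32 s, with the gripper still holding the lever at its stop. It reported no verdict.

- **Walnuts:** I scooped all five and tipped them into the hopper. The fingers stayed above the walnuts the whole time.
- **Scoop:** It is back in the walnut lane, standing flat and released. The last top picture confirms this.
- **Catch:** It was tipped sideways until it pressed against its stop (14 N reaction), before I touched the lever. It still lies flat in the pictures.
- **Lever:** It was pulled to its stop. The wrist force was about 19 N along the pull, against the roughly 8 N of the spring, and the grip ended within 1 mm of where the stop should put it.
- **Pan count:** With the flap open, only one walnut was plainly visible in the pan. I eased the lever about halfway back while still gripping it, looked under the flap, and saw four walnuts in the pan. I then pulled it to the stop again.
- **Fifth walnut:** Only a sliver of it shows near the outlet corner. I could not tell whether it is in the pan or still in the outlet.
- **Other things:** The jar, bowl, carton and coloured balls show no movement in the pictures. While tipping, joint 5 came right to its lower limit (10.0 against 9.98 degrees), and I backed it off straight away.

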